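# Snap a support leg into its bench socket

## Robot

A 6-joint arm with a two-finger parallel gripper is mounted at the origin on the work surface. World frame = base frame: x ahead of the robot, y to its left, z up, the work surface at z = 0. Lengths are in m, angles in rad, forces in N, time in s.
With the tool pointing down it reaches from about 0.375 to 0.975 m from the base axis. Payload 3.8 kg.
Tool frame: the origin (TCP) lies on the mounting face of the last link; the fingertips stand 173 mm ahead of it and the grasp point (between the pads) lies 155 mm ahead of it; z points along the fingers, y is the direction in which the jaws open and shut (so a half turn about z gives the same grasp; the last joint's range is limited). The gripper opens to 85 mm and grips with 20 to 120 N. Pads are 22 mm wide; open, the fingers measure 114 mm over their backs; the gripper's body (76 mm by 85 mm) begins 54 mm behind the grasp point. The pads swing forward as they close: fully open they stand 13 mm farther back than shut.
Start: joints at [1.239, 0.264, 1.604, -0, 1.274, -0.037], TCP at [0.196, 0.646, 0.405] pointing down, gripper open.
Joint ranges: [-2.63, 2.63], [-0.94, 2.18], [0.31, 2.57], [-1.31, 4.45], [0, 2.66], [-2.55, 2.55]. Speed limits (rad/s): [2.57, 2.57, 3.14, 3.14, 3.14, 3.14].

## Interface

Orientations are given as a rotation vector (axis times angle).
In Python, from workcell import bot, imaging, order gives the robot as it stands. The module is installed in compiled form; this text tells all that it offers.
- The arm moves only by the shell command python3 -m creep 'ROWS' [OPENING] [FORCE]. ROWS is JSON, a list of rows, each an object with "slide": the shift along the tool's x, y, z each as a share of 25 mm, from -1 to 1, a list of three; "angular": the turn, a rotation vector about the tool's x, y, z each as a share of 4 degrees, from -1 to 1, a list of three. A call has 1 to 5 rows; each row shifts and turns the commanded pose from where the row before left it, along the tool's axes as they then stand; what a row does not reach is not made up. A row lasts 1/12 s, in which the tool goes at most 41.7 mm and 7.16 degrees, less where a joint would pass 70% of its speed; a pose out of reach is approached as far as the arm can. A call with a number of a shift or a turn outside -1 to 1 is refused whole. A call with a gripper value outside its range is refused whole. OPENING is the closure, from -1 (fully open) to 1 (shut), set as the call begins (- or left out, the last holds). The fingers move at their own pace and stop on an object; FORCE is the grip in N (left out, the last holds). Time passes only in rows, so rows that do not move let the fingers close. It gives the time, the measured TCP pose, the force and the opening at its end, in the units of the state.
- bot.read_state(): the state, without advancing time (a new reading comes with each control period).
- imaging.read_camera(name): name is "scene" or "side" or "wrist"; returns (picture, depth): 420x560x3 uint8, red, green, blue; 420x560 float32, m along the optical axis (not along the pixel's ray), 0 where there is no reading.
- imaging.camera_model(name): a dict with "fovy" (degrees; the focal length in pixels is half the picture's height over the tangent of half this angle, whatever the lens; pixels are square), "cx", "cy" (the principal point, pixels), "k1" (the pictures are not rectified: a ray, as slopes to the right and down, at radius r is drawn at 1 + k1 r^2 times it, then the intrinsics apply), "camera_from_world" (4x4, takes a point from world to camera coordinates); the wrist camera has in their place "tool_from_camera" (4x4, takes a point from camera to tool coordinates, whose origin is the TCP and whose axes are the flange's). Camera axes: x right, y down, z forward; pixel columns grow to the right and rows downward; lengths in m; the calibration is good to about 2 mm. A picture is of the moment at which its call begins: read the wrist's pose just before it. camera_model takes no time and is no camera call.
- order.finish_job(): hands the job in, once; it reports no verdict.
The state is a dict: "time": time; "q": joint angles; "joint_vel": joint speeds; "joint_torque": joint torques, N m; "tool_pos": TCP position; "tcp_rot": TCP orientation; "wrist_force": force on the tool from outside, world axes, zero at the start; "torque": the same for the moment, N m; "width": opening from 0.0 (shut) to 1.0 (fully open).
Only numpy, scipy, OpenCV 4.12 (cv2) and the standard library are available. Lean on these libraries where they do the work, as an engineer would, in place of code of your own. Each camera call takes 0.05 s, during which the arm holds its last target.

## Task

Take the square steel leg off its wooden stand and push it, nose first, into the socket tube on the steel plate. The spring button on its side has to be squeezed flush to get it under the socket's rim; then slide the leg on until the button snaps out through the hole in the socket's side, and let go. Do not force anything: a light push is enough if the leg is straight and the button is really down, and leave the other things on the bench alone.

Things in the scene. Friction and masses are not known exactly. Their poses are not given: they have to be found in the camera images.
- tube_centre (a point): Loose square steel leg, 160 x 24 x 24 mm, 0.15 to 0.3 kg; this is its centre. x runs along it to the nose, y to the side with the button (centred at x = +40 mm on the y = +12 mm face), z up. The last 15 mm at the other end is a rubber foot, flush. It starts level on the stand, centre 60 mm above the bench, the same way round as the socket and within 45 degrees of it.
- tube_nose (a point): Centre of the leg's nose end, 80 mm from the leg's centre, same axes. The nose is a black plug that tapers over its last 10 mm from 24 to 18 mm square.
- button_tip (a point): Middle of the outer face of the leg's steel spring button: oblong, 18 mm along the leg, 9 mm high, square sides, standing 7 mm out when free. Slides straight in; 1.5 N starts it, about 3.5 N holds it flush. A finger on its rear half holds it all down, so its front half can go under the socket's rim, which then keeps it down when the finger lets go.
- mouth (a point): Centre of the mouth of the fixed socket, 60 mm above the bench, on a steel plate 10 mm thick: square tube 115 mm long, 26.4 mm inside, 32.4 mm outside, mouth not bevelled. x points into it, y to the side with the hole, z up. A wooden rest 16 mm wide stands at x = -72 to -52 mm, its top 14 mm below the axis: it carries the tail of a leg let go part-way (nose over 25 mm in).
- hole (a point): Centre of the oblong hole in the socket's side, on the outer face: 45 mm in from the mouth, 16.2 mm off the axis, 22 mm long, 14 mm high. Same axes as mouth. The snapped-in button stands about 3 mm out of it and the leg can then move only about 2 mm either way. Sliding the leg in with the button down takes 5 to 15 N.
- stand: Fixed wooden stand that the leg starts on: foot 150 x 70 x 12 mm, and two upright blocks only 16 mm wide across the leg, so that fingers can reach down either side of it; tops 48 mm above the bench. Origin at the centre of its underside, x along the leg.
- jar: Bystander: glass jar with steel lid, 64 mm across, 85 mm high; origin at the centre of its underside.
- wrench: Bystander: steel wrench 170 mm long lying on the bench; origin at its underside.
- bin: Bystander: open yellow parts bin 90 x 130 x 60 mm; origin at the centre of its underside.
Not all that is in view belongs to the job. Of the things shaped like the part that bears tube_centre, the bare steel one is meant. Of the things that look like the part that bears mouth, the smaller one is meant.

How it is judged:
By the outcome, as a careful person would: the job done as asked, in the order asked, and still so for the second after the job is handed in, with the robot touching nothing.
It also fails if it takes over 67 s, if anything falls off the work surface, if the arm or the gripper's body presses on something with over 40 N, if the wrist force passes 120 N, or if a joint passes its speed limit or range.

## Working session

There is one attempt and no reset: what is moved stays moved. The work goes in short steps, Python scripts to look and compute and a shell command to move; the robot and the scene stay as the last step left them, time stands still between calls to the robot, and variables do not carry over. Pictures are saved under pics/ and viewed, and the job is handed in when it is done.

```bash
mkdir -p pics; ls; python3 - <<'E'
from workcell import bot, imaging
import cv2, numpy as np
s=bot.read_state(); print(s)
for n in ["scene","side","wrist"]:
    im,d=imaging.read_camera(n)
    cv2.imwrite(f"pics/{n}0.png",im[:,:,::-1]); np.save(f"pics/{n}0_d.npy",d)
    m=imaging.camera_model(n); print(n,m)
E
```

```text
pics
{'time': 0.0, 'q': array([ 1.23910986e+00,  2.64770541e-01,  1.60539602e+00, -3.64897374e-06,
        1.27370254e+00, -3.69082675e-02]), 'joint_vel': array([ 0.00188865,  0.00025529, -0.00010182, -0.00074508, -0.00169274,
       -0.00068611]), 'joint_torque': array([ 3.78982650e-04, -5.15111768e+01, -3.67323947e+01,  3.23324343e-05,
        1.30270561e-02, -5.23661618e-05]), 'tool_pos': array([0.19600008, 0.64555234, 0.40333798]), 'tcp_rot': array([-0.46129915, -3.10712016,  0.00351582]), 'wrist_force': array([0.55754502, 0.43885782, 0.56049955]), 'torque': array([ 0.00259066, -0.04638161,  0.02737564]), 'width': 1.001155163313249}
scene {'fovy': 55.21066164459915, 'cx': 281.3601341922813, 'cy': 207.98634242315052, 'k1': -0.0645495107170826, 'camera_from_world': array([[-0.68299311,  0.7301595 ,  0.0196855 ,  0.3558025 ],
       [ 0.5358822 ,  0.51921507, -0.66576721, -0.27942206],
       [-0.49633726, -0.44416531, -0.74589979,  1.19213719],
       [ 0.        ,  0.        ,  0.        ,  1.        ]])}
side {'fovy': 52.093346567611924, 'cx': 267.97152263746995, 'cy': 208.93777828464337, 'k1': -0.09880562114319683, 'camera_from_world': array([[ 0.93674874, -0.3499716 , -0.00465526, -0.49965535],
       [-0.25387913, -0.67026766, -0.69734256,  0.22368624],
       [ 0.24092982,  0.65441664, -0.71672287,  0.85470179],
       [ 0.        ,  0.        ,  0.        ,  1.        ]])}
wrist {'fovy': 59.38157300193382, 'cx': 278.9092611776585, 'cy': 207.57922967112452, 'k1': -0.08692403389934152, 'tool_from_camera': array([[-8.83564630e-04, -9.58760097e-01, -2.84215227e-01,
         7.19790211e-02],
       [ 9.99999594e-01, -7.97408429e-04, -4.18840646e-04,
        -2.33579509e-04],
       [ 1.74932081e-04, -2.84215482e-01,  9.58760413e-01,
         3.03089839e-02],
       [ 0.00000000e+00,  0.00000000e+00,  0.00000000e+00,
         1.00000000e+00]])}
```

View pics/scene0.png

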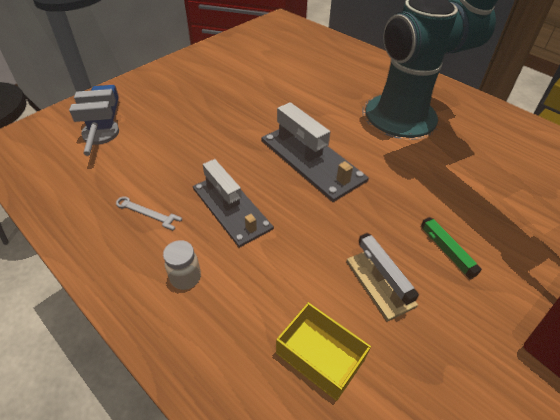

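View pics/side0.png

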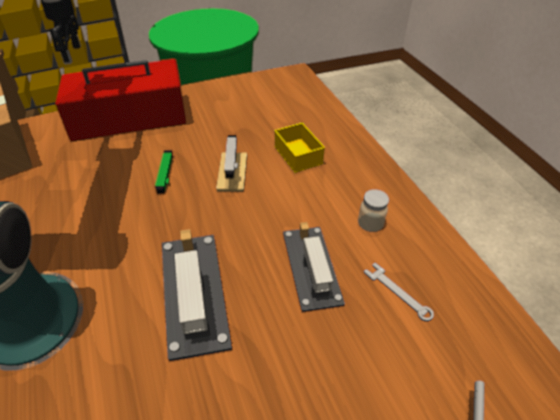

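View pics/wrist0.png

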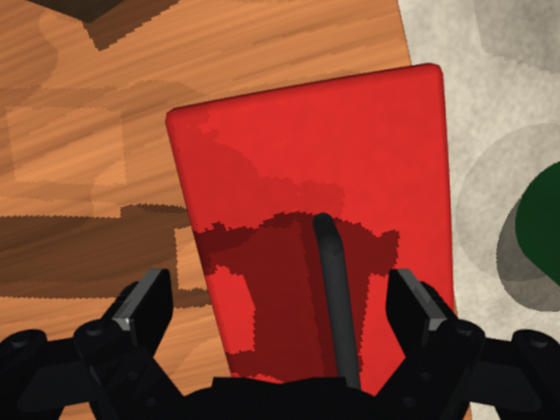

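```bash
cat > h.py <<'E'
import numpy as np, cv2
from workcell import bot, imaging
from scipy.spatial.transform import Rotation as R
def K(m):
    f=210/np.tan(np.radians(m["fovy"])/2); return f
def slopes(m,uv):
    uv=np.asarray(uv,float).reshape(-1,2); f=K(m)
    A=np.array([[f,0,m["cx"]],[0,f,m["cy"]],[0,0,1.]])
    return cv2.undistortPoints(uv.reshape(-1,1,2),A,np.array([m["k1"],0,0,0,0.])).reshape(-1,2)
def Twc(m,s=None):
    if "camera_from_world" in m: return np.linalg.inv(m["camera_from_world"])
    T=np.eye(4);T[:3,:3]=R.from_rotvec(s["tcp_rot"]).as_matrix();T[:3,3]=s["tool_pos"]
    return T@m["tool_from_camera"]
def onplane(m,uv,z,s=None):
    T=Twc(m,s);p=slopes(m,uv);d=np.c_[p,np.ones(len(p))]@T[:3,:3].T;o=T[:3,3]
    return o+d*((z-o[2])/d[:,2])[:,None]
def cloud(m,d,s=None):
    v,u=np.mgrid[:420,:560];p=slopes(m,np.c_[u.ravel(),v.ravel()])
    z=d.ravel()[:,None];P=np.c_[p*z,z];T=Twc(m,s)
    return (P@T[:3,:3].T+T[:3,3]).reshape(420,560,3)
def project(m,P,s=None):
    P=np.asarray(P,float).reshape(-1,3);T=np.linalg.inv(Twc(m,s));c=P@T[:3,:3].T+T[:3,3]
    f=K(m);A=np.array([[f,0,m["cx"]],[0,f,m["cy"]],[0,0,1.]])
    return cv2.projectPoints(c.reshape(-1,1,3),np.zeros(3),np.zeros(3),A,np.array([m["k1"],0,0,0,0.]))[0].reshape(-1,2)
def grab(n,tag):
    s=bot.read_state();im,d=imaging.read_camera(n)
    cv2.imwrite(f"pics/{tag}.png",im[:,:,::-1]);np.save(f"pics/{tag}_d.npy",d);np.save(f"pics/{tag}_s.npy",s,allow_pickle=True)
    return s,im,d,imaging.camera_model(n)
E
python3 - <<'E'
from h import *
for n in ["scene","side"]:
    m=imaging.camera_model(n); d=np.load(f"pics/{n}0_d.npy"); C=cloud(m,d)
    im=cv2.imread(f"pics/{n}0.png")
    pts={"scene":[(388,268),(232,195),(302,130),(180,255),(322,350),(60,330)],"side":[(231,155),(318,262),(190,290),(375,200),(300,150),(100,300)]}[n]
    for u,v in pts: print(n,(u,v),C[v,u].round(4))
    # leg and socket tops
    for name,c in [("leg",pts[0]),("sock",pts[1])]:
        ctr=C[c[1],c[0]]
        zz=C[...,2]
        mask=(np.hypot(C[...,0]-ctr[0],C[...,1]-ctr[1])<.12)&(zz>.055)&(zz<.095)&(d>0)
        P=C[mask]; top=P[np.abs(P[:,2]-np.percentile(P[:,2],80))<.003]
        r=cv2.minAreaRect(top[:,:2].astype(np.float32)*1000)
        print(n,name,len(top),np.percentile(P[:,2],[5,50,80,95]).round(4),r)
    cv2.imwrite(f"pics/{n}0z.png",cv2.resize(im[(200 if n=="scene" else 120):(340 if n=="scene" else 320),(180 if n=="scene" else 200):(440 if n=="scene" else 360)],None,fx=3,fy=3,interpolation=cv2.INTER_CUBIC))
E
```

```text
scene (388, 268) [0.5407 0.2879 0.0725]
scene (232, 195) [ 0.6013 -0.0764  0.0481]
scene (302, 130) [ 0.3589 -0.0846  0.0909]
scene (180, 255) [ 0.7931 -0.0034  0.0859]
scene (322, 350) [0.7194 0.2845 0.0023]
scene (60, 330) [ 1.0712 -0.6277 -0.7499]
scene leg 894 [0.0578 0.0714 0.0726 0.0735] ((532.2786865234375, 281.0975036621094), (160.63003540039062, 26.180496215820312), 69.48594665527344)
scene sock 542 [0.0604 0.0751 0.0761 0.0771] ((595.1311645507812, -117.79588317871094), (117.24358367919922, 33.764469146728516), 78.11630249023438)
side (231, 155) [0.5315 0.2667 0.0706]
side (318, 262) [ 0.5926 -0.1288  0.0764]
side (190, 290) [ 0.3358 -0.1214  0.1019]
side (375, 200) [ 0.7844 -0.0223  0.0857]
side (300, 150) [0.7433 0.2998 0.004 ]
side (100, 300) [ 0.1523 -0.0085 -0.0017]
side leg 331 [0.0609 0.0696 0.071  0.0721] ((533.64794921875, 278.34979248046875), (157.5606689453125, 24.236103057861328), 69.78642272949219)
side sock 718 [0.0614 0.0753 0.0764 0.0775] ((595.1800537109375, -119.7526626586914), (116.7503890991211, 33.06333541870117), 78.47048950195312)
```

```bash
python3 - <<'E'
from h import *
psi=np.degrees(np.arctan2(*R.from_rotvec(bot.read_state()["tcp_rot"]).as_matrix()[[1,0],0])); print(psi)
w=np.array([.3165,-.4215])/24/.025
for k in range(24):
    p=np.radians(psi-4*k)
    print(k,round(w@[np.cos(p),np.sin(p)],2),round(w@[np.sin(p),-np.cos(p)],2))
E
```

```text
163.11224954382013
0 -0.71 -0.52
1 -0.74 -0.47
2 -0.77 -0.42
3 -0.8 -0.36
4 -0.82 -0.3
5 -0.84 -0.25
6 -0.86 -0.19
7 -0.87 -0.13
8 -0.88 -0.06
9 -0.88 -0.0
10 -0.88 0.06
11 -0.87 0.12
12 -0.86 0.18
13 -0.85 0.24
14 -0.83 0.3
15 -0.8 0.35
16 -0.78 0.41
17 -0.75 0.46
18 -0.71 0.51
19 -0.68 0.56
20 -0.63 0.61
21 -0.59 0.65
22 -0.54 0.69
23 -0.49 0.73
```

View pics/scene0z.png

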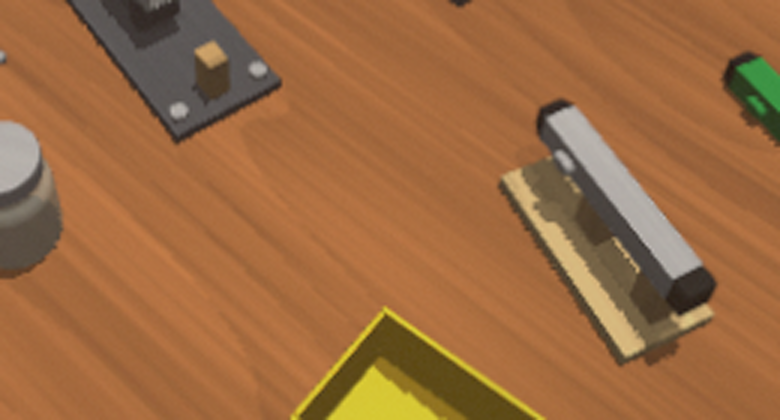

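View pics/side0z.png

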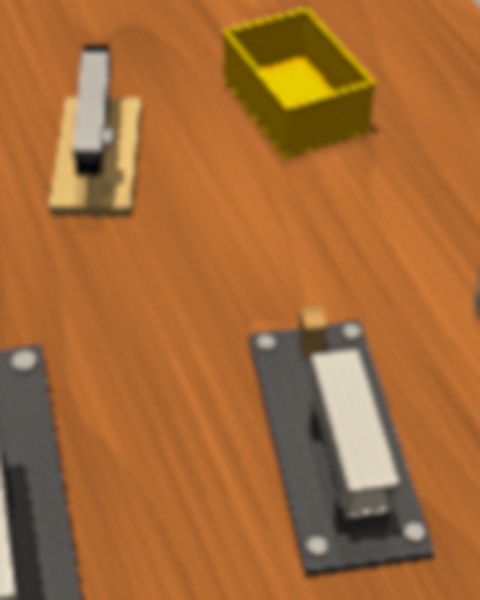

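```bash
python3 -m creep '[{"slide":[-0.71,-0.52,0.08],"angular":[0,0,1]},{"slide":[-0.74,-0.47,0.08],"angular":[0,0,1]},{"slide":[-0.77,-0.42,0.08],"angular":[0,0,1]},{"slide":[-0.8,-0.36,0.08],"angular":[0,0,1]},{"slide":[-0.82,-0.3,0.08],"angular":[0,0,1]}]' -1 60
python3 -m creep '[{"slide":[-0.84,-0.25,0.08],"angular":[0,0,1]},{"slide":[-0.86,-0.19,0.08],"angular":[0,0,1]},{"slide":[-0.87,-0.13,0.08],"angular":[0,0,1]},{"slide":[-0.88,-0.06,0.08],"angular":[0,0,1]},{"slide":[-0.88,0,0.08],"angular":[0,0,1]}]'
```

```text
time: 0.57
tool_pos: [0.2621, 0.5572, 0.3941]
tcp_rot: [-0.999, -2.979, 0.001]
wrist_force: [0.6, 0.2, 0.6]
width: 1.004
time: 0.98
tool_pos: [0.3281, 0.469, 0.3842]
tcp_rot: [-1.501, -2.76, 0.001]
wrist_force: [0.1, -1.0, 0.1]
width: 0.997
```

```bash
python3 -m creep '[{"slide":[-0.88,0.06,0.08],"angular":[0,0,1]},{"slide":[-0.87,0.12,0.08],"angular":[0,0,1]},{"slide":[-0.86,0.18,0.08],"angular":[0,0,1]},{"slide":[-0.85,0.24,0.08],"angular":[0,0,1]},{"slide":[-0.83,0.3,0.08],"angular":[0,0,1]}]'
python3 -m creep '[{"slide":[-0.8,0.35,0.08],"angular":[0,0,1]},{"slide":[-0.78,0.41,0.08],"angular":[0,0,1]},{"slide":[-0.75,0.46,0.08],"angular":[0,0,1]},{"slide":[-0.71,0.51,0.08],"angular":[0,0,1]},{"slide":[-0.68,0.56,0.08],"angular":[0,0,1]}]'
python3 -m creep '[{"slide":[-0.63,0.61,0.08],"angular":[0,0,1]},{"slide":[-0.59,0.65,0.08],"angular":[0,0,1]},{"slide":[-0.54,0.69,0.08],"angular":[0,0,1]},{"slide":[-0.49,0.73,0.08],"angular":[0,0,0.4]},{"slide":[0,0,0]}]'
python3 - <<'E'
from h import *
s,im,d,m=grab("wrist","w1"); print(s["tool_pos"],s["tcp_rot"])
Rm=R.from_rotvec(s["tcp_rot"]).as_matrix();print(Rm.round(4))
E
```

```text
time: 1.4
tool_pos: [0.3942, 0.381, 0.3743]
tcp_rot: [-1.957, -2.457, 0.001]
wrist_force: [-0.2, 0.3, 0.4]
width: 1.001
time: 1.82
tool_pos: [0.4598, 0.2931, 0.3643]
tcp_rot: [-2.354, -2.08, 0.001]
wrist_force: [0.4, -0.8, 0.9]
width: 1.004
[0.45982556 0.29309846 0.36428086] [-2.35438909e+00 -2.07982798e+00  8.28335808e-04]
[[ 1.234e-01  9.924e-01 -5.000e-04]
 [ 9.924e-01 -1.234e-01 -3.000e-04]
 [-3.000e-04 -4.000e-04 -1.000e+00]]validation failed for argument at $[4]...
```

View pics/w1.png

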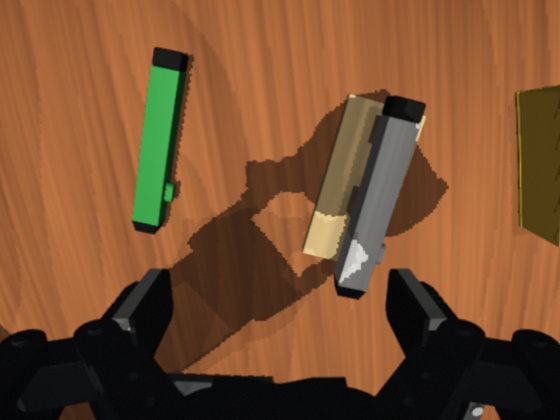

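```bash

python3 -m creep '[{"slide":[-0.63,0.61,0.08],"angular":[0,0,1]},{"slide":[-0.59,0.65,0.08],"angular":[0,0,1]},{"slide":[-0.54,0.69,0.08],"angular":[0,0,1]},{"slide":[-0.49,0.73,0.08],"angular":[0,0,0.4]},{"slide":[0,0,0],"angular":[0,0,0]}]'
cat >> h.py <<'E'
def tops(C,d,zlo,zhi,ctr,rad=.14):
    m=(np.hypot(C[...,0]-ctr[0],C[...,1]-ctr[1])<rad)&(C[...,2]>zlo)&(C[...,2]<zhi)&(d>0)
    return m
E
python3 - <<'E'
from h import *
s,im,d,m=grab("wrist","w2"); print(s["tool_pos"],s["tcp_rot"])
C=cloud(m,d,s)
M=tops(C,d,.066,.08,(.533,.28)); P=C[M]; print(len(P),np.percentile(P[:,2],[5,50,95]))
r=cv2.minAreaRect(P[:,:2].astype(np.float32)*1000);print(r)
E
```

```text
time: 2.28
tool_pos: [0.5139, 0.2217, 0.356]
tcp_rot: [2.583, 1.786, -0.001]
wrist_force: [0.4, -0.4, -0.2]
width: 1.002
[0.51385057 0.22173748 0.35602675] [ 2.58268144e+00  1.78597558e+00 -1.32421584e-03]
7962 [0.0710913  0.0724276  0.07359001]
((533.732666015625, 275.08990478515625), (153.02069091796875, 29.52555274963379), 69.9053955078125)
```

View pics/w2.png

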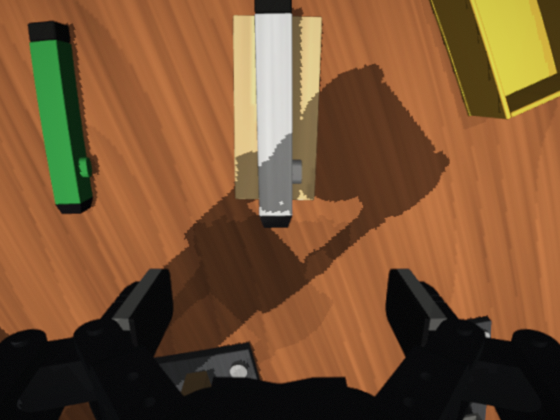

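```bash
cat >> h.py <<'E'
def axisfit(P,ang0,lo=.1,hi=.9):
    """P nx3 top face; returns centreline angle, point, and extents along"""
    a=np.radians(ang0)
    for _ in range(3):
        u=np.array([np.cos(a),np.sin(a)]);v=np.array([-u[1],u[0]])
        x=P[:,:2]@u;y=P[:,:2]@v
        b=np.quantile(x,[.005,.995]);e=np.linspace(b[0]+lo*(b[1]-b[0]),b[0]+hi*(b[1]-b[0]),25);c=[];w=[];xm=[]
        for i in range(24):
            q=(x>=e[i])&(x<e[i+1])
            if q.sum()<5: continue
            l,h=np.quantile(y[q],[.01,.99]);c.append((l+h)/2);w.append(h-l);xm.append((e[i]+e[i+1])/2)
        k=np.polyfit(xm,c,1);a+=np.arctan(k[0])
    return np.degrees(a),u,v,np.polyval(k,np.mean(xm)),np.median(w),b
E
python3 - <<'E'
from h import *
d=np.load("pics/w2_d.npy");s=np.load("pics/w2_s.npy",allow_pickle=True).item();m=imaging.camera_model("wrist")
im=cv2.imread("pics/w2.png")
C=cloud(m,d,s);M=tops(C,d,.070,.08,(.533,.28));P=C[M]
a,u,v,c,w,b=axisfit(P,69.7);print("ang",a,"lat",c,"w",w,"ext",b)
# nose end: smallest along u
print("nose-top end xy",u*b[0]+v*c)
# button: z between .05 and .068 right of leg
M2=tops(C,d,.05,.069,(.533,.28),.12);Q=C[M2];x=Q[:,:2]@u;y=Q[:,:2]@v-c
q=np.abs(y)>.0135
print(q.sum(),np.c_[x[q]-b[0],y[q],Q[q,2]][::max(1,q.sum()//15)].round(4))
for n in ["scene","side"]:
    dd=np.load(f"pics/{n}0_d.npy");mm=imaging.camera_model(n);CC=cloud(mm,dd)
    for nm,ct,zl,zh,a0 in [("leg",(.533,.28),.069,.076,69.7),("sock",(.595,-.119),.0735,.08,78.3)]:
        P=CC[tops(CC,dd,zl,zh,ct,.1)];r=axisfit(P,a0);print(n,nm,r[0],r[3],r[4],r[5],"ctr",r[1]*r[5].mean()+r[2]*r[3])
E
```

```text
ang 69.65699394854435 lat -0.4022070582681571 w 0.023056593980103207 ext [0.37002665 0.51925358]
nose-top end xy [0.50575659 0.20712439]
185 [[ 0.0461 -0.0141  0.0608]
 [ 0.0456 -0.0184  0.0623]
 [ 0.0444 -0.0169  0.0638]
 [ 0.043  -0.0155  0.0637]
 [ 0.0424 -0.019   0.0648]
 [ 0.041  -0.0161  0.065 ]
 [ 0.0401 -0.0191  0.0638]
 [ 0.0389 -0.0161  0.0654]
 [ 0.0381 -0.019   0.0647]
 [ 0.0367 -0.0161  0.0653]
 [ 0.0359 -0.019   0.065 ]
 [ 0.0344 -0.0169  0.0648]
 [ 0.033  -0.0147  0.0648]
 [ 0.0322 -0.0184  0.0647]
 [ 0.0307 -0.0169  0.0648]
 [ 0.0286 -0.0156  0.0621]]
scene leg 70.09992236318857 -0.40486858627876754 0.023181434387876565 [0.36619018 0.52461849] ctr [0.53229852 0.28100156]
scene sock 77.8149451477043 -0.6067351199600065 0.03021795772779151 [-0.04637248  0.06903191] ctr [ 0.59538427 -0.11736029]
side leg 69.97422438756527 -0.4061297883787339 0.021149298421882956 [0.36620924 0.52086163] ctr [0.53346492 0.27763333]
side sock 78.63082636698194 -0.606943271645462 0.030616359582832542 [-0.0578032   0.05769037] ctr [ 0.59502189 -0.11970418]
```

```bash

python3 -m creep '[{"slide":[-0.78,0.55,0],"angular":[0,0,0]},{"slide":[-0.78,0.55,0],"angular":[0,0,0]},{"slide":[-0.78,0.55,0],"angular":[0,0,0]},{"slide":[-0.78,0.55,0],"angular":[0,0,0]},{"slide":[-0.78,0.55,0],"angular":[0,0,0]}]'
python3 -m creep '[{"slide":[-0.78,0.55,0],"angular":[0,0,0]},{"slide":[-0.78,0.55,0],"angular":[0,0,0]},{"slide":[-0.78,0.55,0],"angular":[0,0,0]},{"slide":[-0.78,0.55,0],"angular":[0,0,0]},{"slide":[-0.78,0.55,0],"angular":[0,0,0]}]'
python3 -m creep '[{"slide":[-0.78,0.55,0],"angular":[0,0,0]},{"slide":[-0.78,0.55,0],"angular":[0,0,0]},{"slide":[-0.78,0.55,0],"angular":[0,0,0]},{"slide":[-0.78,0.55,0],"angular":[0,0,-0.2]},{"slide":[0,0,0],"angular":[0,0,-1]}]'
python3 -m creep '[{"slide":[0,0,0],"angular":[0,0,-1]},{"slide":[0,0,0],"angular":[0,0,0]},{"slide":[0,0,0],"angular":[0,0,0]}]'
python3 - <<'E'
from h import *
s,im,d,m=grab("wrist","w3"); Rm=R.from_rotvec(s["tcp_rot"]).as_matrix();print(s["tool_pos"],Rm.round(4))
C=cloud(m,d,s)
P=C[tops(C,d,.0735,.081,(.595,-.119),.1)];print(len(P),np.median(P[:,2]));r=axisfit(P,78.2);print(r)
u,v=r[1:3]
print("mouth",u*r[5][1]+v*r[3])
Q=C[tops(C,d,.04,.05,(.607,-.0624),.1)];x=Q[:,:2]@u-r[5][1];y=Q[:,:2]@v-r[3];print("rest",len(Q),np.percentile(x,[1,50,99]),np.percentile(y,[1,50,99]),np.median(Q[:,2]))
E
```

```text
time: 2.75
tool_pos: [0.5423, 0.1087, 0.3566]
tcp_rot: [-2.579, -1.793, 0.0]
wrist_force: [0.2, -0.3, -0.6]
width: 1.003
time: 3.17
tool_pos: [0.5728, -0.0067, 0.3567]
tcp_rot: [-2.579, -1.793, -0.0]
wrist_force: [0.3, -0.2, -1.0]
width: 1.003
time: 3.58
tool_pos: [0.5979, -0.1013, 0.3568]
tcp_rot: [2.503, 1.896, -0.0]
wrist_force: [-0.2, 0.4, 0.3]
width: 1.002
time: 3.83
tool_pos: [0.5971, -0.0982, 0.3565]
tcp_rot: [-2.437, -1.982, 0.0]
wrist_force: [0.0, -0.3, 0.9]
width: 1.0
[ 0.59705401 -0.09820535  0.35647201] [[ 2.035e-01  9.791e-01 -5.000e-04]
 [ 9.791e-01 -2.035e-01  4.000e-04]
 [ 3.000e-04 -6.000e-04 -1.000e+00]]
6725 0.07668105664090324
(np.float64(78.40083383188654), array([0.20106369, 0.97957817]), array([-0.97957817,  0.20106369]), np.float64(-0.6075825124291143), np.float64(0.03167402484952503), array([-0.0542287 ,  0.05981346]))
mouth [ 0.60720088 -0.06357082]
rest 859 [-0.00347032  0.05811286  0.07187257] [-0.01275634 -0.00035383  0.01286392] 0.04663651662550522
```

View pics/w3.png

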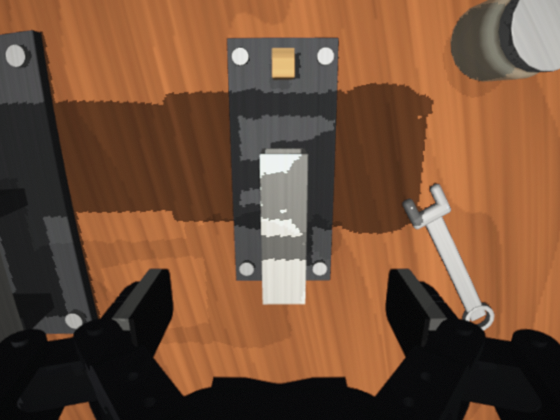

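```bash

python3 -m creep '[{"slide":[0,0,0],"angular":[0,0,1]},{"slide":[0,0,0],"angular":[0,0,1]},{"slide":[0.87,-0.537,0],"angular":[0,0,0.14]},{"slide":[0.87,-0.537,0],"angular":[0,0,0]},{"slide":[0.87,-0.537,0],"angular":[0,0,0]}]'
python3 -m creep '[{"slide":[0.87,-0.537,0],"angular":[0,0,0]},{"slide":[0.87,-0.537,0],"angular":[0,0,0]},{"slide":[0.87,-0.537,0],"angular":[0,0,0]},{"slide":[0.87,-0.537,0],"angular":[0,0,0]},{"slide":[0.87,-0.537,0],"angular":[0,0,0]}]'
python3 -m creep '[{"slide":[0.87,-0.537,0],"angular":[0,0,0]},{"slide":[0.87,-0.537,0],"angular":[0,0,0]},{"slide":[0.87,-0.537,0],"angular":[0,0,0]},{"slide":[0.87,-0.537,0],"angular":[0,0,0]},{"slide":[0.87,-0.537,0],"angular":[0,0,0]}]'
python3 -m creep '[{"slide":[0.87,-0.537,0],"angular":[0,0,0]},{"slide":[0,0,0],"angular":[0,0,0]},{"slide":[0,0,0],"angular":[0,0,0]}]'
cat >> h.py <<'E'
def togo(xy,z,yaw):
    s=bot.read_state();Rm=R.from_rotvec(s["tcp_rot"]).as_matrix();p=s["tool_pos"]
    y=np.degrees(np.arctan2(Rm[1,0],Rm[0,0]));a=np.radians(yaw)
    # tilt
    T=np.c_[[np.cos(a),np.sin(a),0],[np.sin(a),-np.cos(a),0],[0,0,-1]]
    rv=np.degrees((R.from_matrix(Rm.T@T)).as_rotvec())
    print("pos",p.round(4),"yaw",y.round(2),"t",s["time"],"F",s["wrist_force"].round(1),"M",s["torque"].round(2),"w",s["width"])
    print("to go mm, tool axes",(Rm.T@(np.r_[xy,z]-p)*1000).round(1),"turn deg",rv.round(2))
E
python3 -c "
from h import *
togo((.5265,.2528),.213,69.7)
s,im,d,m=grab('wrist','w4')
C=cloud(m,d,s);P=C[tops(C,d,.070,.08,(.533,.28),.1)];print(axisfit(P,69.7))"
```

```text
time: 4.3
tool_pos: [0.5813, -0.0227, 0.3567]
tcp_rot: [-2.579, -1.794, -0.0]
wrist_force: [-0.3, 1.1, 0.4]
width: 0.998
time: 4.72
tool_pos: [0.5556, 0.1033, 0.3568]
tcp_rot: [-2.578, -1.796, -0.0]
wrist_force: [0.5, -0.0, 1.3]
width: 0.998
time: 5.13
tool_pos: [0.5301, 0.2285, 0.3568]
tcp_rot: [-2.578, -1.796, -0.0]
wrist_force: [-0.0, 0.2, -0.1]
width: 0.997
time: 5.38
tool_pos: [0.5252, 0.2533, 0.3567]
tcp_rot: [2.575, 1.8, -0.0]
wrist_force: [-0.7, -0.8, 0.1]
width: 0.998
pos [0.5252 0.2533 0.3567] yaw 69.9 t 5.3833 F [-0.7 -0.8  0.1] M [-0.01 -0.   -0.02] w 0.997941969218473
to go mm, tool axes [ -0.    1.4 143.7] turn deg [0.   0.01 0.2 ]
(np.float64(69.67218957598868), array([0.34738814, 0.93772143]), array([-0.93772143,  0.34738814]), np.float64(-0.402251443833304), np.float64(0.02315362671195756), array([0.36999671, 0.52574553]))
```

View pics/w4.png

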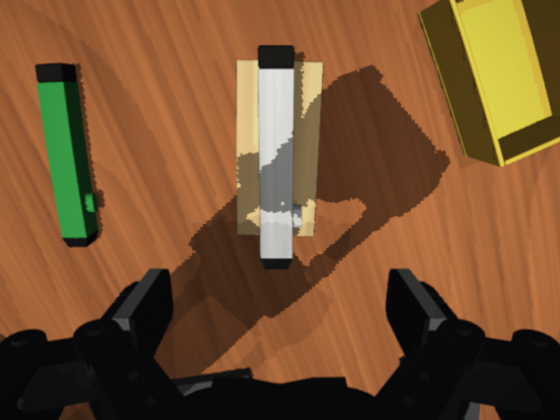

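```bash

python3 -m creep '[{"slide":[0,0.06,0.9],"angular":[0,0,0.05]},{"slide":[0,0,0.9],"angular":[0,0,0]},{"slide":[0,0,0.9],"angular":[0,0,0]},{"slide":[0,0,0.9],"angular":[0,0,0]},{"slide":[0,0,0.9],"angular":[0,0,0]}]'
python3 -m creep '[{"slide":[0,0,0.6],"angular":[0,0,0]},{"slide":[0,0,0.65],"angular":[0,0,0]},{"slide":[0,0,0],"angular":[0,0,0]},{"slide":[0,0,0],"angular":[0,0,0]}]'
python3 -c "
from h import *
togo((.5265,.2528),.213,69.7)
s,im,d,m=grab('wrist','w5')"
```

```text
time: 5.85
tool_pos: [0.5276, 0.25, 0.2434]
tcp_rot: [2.582, 1.789, 0.0]
wrist_force: [-0.1, 0.4, -0.0]
width: 1.0
time: 6.18
tool_pos: [0.527, 0.25, 0.212]
tcp_rot: [-2.581, -1.79, 0.004]
wrist_force: [0.0, 0.2, 0.9]
width: 0.998
pos [0.527 0.25  0.212] yaw 69.47 t 6.1833 F [0.  0.2 0.9] M [ 0.04 -0.02 -0.04] w 0.9982360849022865
to go mm, tool axes [ 2.4 -1.5 -1. ] turn deg [-0.11  0.12 -0.23]
```

View pics/w5.png

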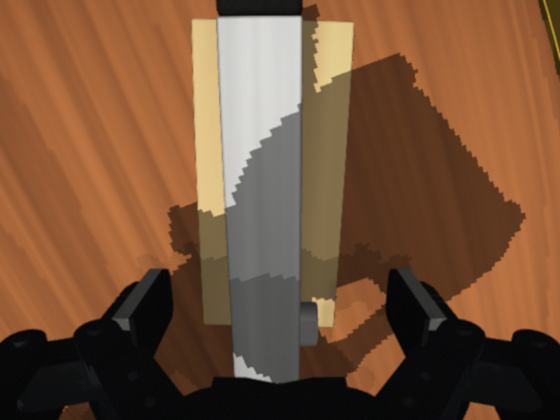

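```bash

python3 -m creep '[{"slide":[0.1,-0.06,-0.04],"angular":[0,0,-0.06]},{"slide":[0,0,0],"angular":[0,0,0]},{"slide":[0,0,0],"angular":[0,0,0]}]'
python3 -c "
from h import *
togo((.5265,.2528),.213,69.7)
s,im,d,m=grab('wrist','w6')
C=cloud(m,d,s);P=C[tops(C,d,.070,.08,(.533,.28),.1)];r=axisfit(P,69.7,.3,.95);print(r[0],r[3],r[5])
u,v=r[1:3];c=r[3]
Q=C[tops(C,d,.055,.069,(.505,.235),.06)];x=Q[:,:2]@u;y=Q[:,:2]@v-c;q=(y<-.0135)&(y>-.022);print(q.sum(),np.percentile(x[q],[2,50,98]),np.percentile(y[q],[2,98]))
Rm=R.from_rotvec(s['tcp_rot']).as_matrix();B=(Q[q]-s['tool_pos'])@Rm;print('button in tool x,y',np.percentile(B,[2,50,98],axis=0))
"
```

```text
time: 6.48
tool_pos: [0.5275, 0.2544, 0.2155]
tcp_rot: [2.576, 1.797, 0.004]
wrist_force: [0.6, -0.4, -1.3]
width: 1.004
pos [0.5275 0.2544 0.2155] yaw 69.8 t 6.4833 F [ 0.6 -0.4 -1.3] M [ 0.04 -0.02  0.02] w 1.0037001976988702
to go mm, tool axes [-1.9 -0.4  2.5] turn deg [ 0.12 -0.11  0.1 ]
70.54944483592031 -0.4095842341959731 [0.38738657 0.51484748]
498 [0.39354766 0.40373587 0.40977392] [-0.01794817 -0.01368602]
button in tool x,y [[-0.02215751  0.01037948  0.14947817]
 [-0.01195558  0.0125288   0.15086516]
 [-0.00593782  0.01469267  0.15588796]]
```

```bash

python3 -m creep '[{"slide":[0,0,0],"angular":[0,0,0]},{"slide":[0,0,0],"angular":[0,0,0]}]'
python3 -m creep '[{"slide":[0,0,0],"angular":[0,0,0]}]'
python3 -m creep '[{"slide":[0,0,0],"angular":[0,0,0]}]'
python3 -c "
from h import *
togo((.5265,.2528),.213,69.7)"
```

```text
time: 6.7
tool_pos: [0.5269, 0.2542, 0.2144]
tcp_rot: [2.576, 1.797, 0.001]
wrist_force: [0.1, -0.5, 0.0]
width: 0.999
time: 6.78
tool_pos: [0.5268, 0.2541, 0.2141]
tcp_rot: [2.577, 1.797, 0.0]
wrist_force: [0.2, -0.5, -0.2]
width: 0.999
time: 6.87
tool_pos: [0.5268, 0.2541, 0.214]
tcp_rot: [2.577, 1.797, 0.0]
wrist_force: [0.2, 0.0, 0.2]
width: 1.003
pos [0.5268 0.2541 0.214 ] yaw 69.79 t 6.8667 F [0.2 0.  0.2] M [-0.    0.03  0.02] w 1.0028508859405265
to go mm, tool axes [-1.3  0.1  1. ] turn deg [0.   0.   0.09]
```

```bash

python3 -m creep '[{"slide":[-0.06,0,0.03],"angular":[0,0,0.02]},{"slide":[0,0,0],"angular":[0,0,0]},{"slide":[0,0,0],"angular":[0,0,0]},{"slide":[0,0,0],"angular":[0,0,0]}]'
python3 -c "
from h import *
togo((.5265,.2528),.213,69.7)"
python3 -m creep '[{"slide":[0,0,0],"angular":[0,0,0]},{"slide":[0,0,0],"angular":[0,0,0]},{"slide":[0,0,0],"angular":[0,0,0]},{"slide":[0,0,0],"angular":[0,0,0]}]' 1 50
python3 -m creep '[{"slide":[0,0,0],"angular":[0,0,0]},{"slide":[0,0,0],"angular":[0,0,0]},{"slide":[0,0,0],"angular":[0,0,0]},{"slide":[0,0,0],"angular":[0,0,0]}]'
python3 -c "
from h import *
togo((.5265,.2528),.213,69.7)
s,im,d,m=grab('wrist','w7')"
```

```text
time: 7.2
tool_pos: [0.5263, 0.2526, 0.2131]
tcp_rot: [-2.578, -1.795, 0.0]
wrist_force: [0.3, -0.7, 0.2]
width: 1.001
pos [0.5263 0.2526 0.2131] yaw 69.7 t 7.2 F [ 0.3 -0.7  0.2] M [ 0.03  0.   -0.02] w 1.0014161213211838
to go mm, tool axes [0.3 0.1 0.1] turn deg [-0.01  0.01  0.  ]
time: 7.53
tool_pos: [0.5264, 0.2526, 0.2132]
tcp_rot: [2.578, 1.795, 0.0]
wrist_force: [0.5, -0.4, 0.2]
width: 0.455
time: 7.87
tool_pos: [0.5263, 0.2527, 0.2135]
tcp_rot: [-2.578, -1.795, -0.0]
wrist_force: [-3.0, 0.3, 4.1]
width: 0.271
pos [0.5263 0.2527 0.2135] yaw 69.71 t 7.8667 F [-3.   0.3  4.1] M [0.03 0.34 0.05] w 0.27069110434113985
to go mm, tool axes [0.1 0.1 0.5] turn deg [-0.   -0.01  0.01]
```

View pics/w7.png

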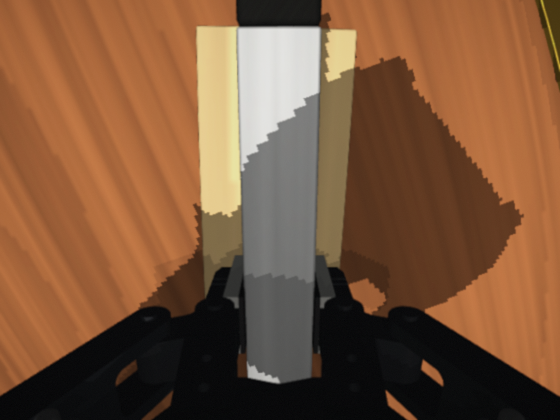

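```bash

python3 -m creep '[{"slide":[0,0,-0.2],"angular":[0,0,0]},{"slide":[0,0,-0.6],"angular":[0,0,0]},{"slide":[0,0,-0.8],"angular":[0,0,0]},{"slide":[0,0,0],"angular":[0,0,0]},{"slide":[0,0,0],"angular":[0,0,0]}]'
python3 -m creep '[{"slide":[0,0,0],"angular":[0,0,0]},{"slide":[0,0,0],"angular":[0,0,0]},{"slide":[0,0,0],"angular":[0,0,0]}]'
python3 -c "
from h import *
togo((.5265,.2528),.213,69.7)
s,im,d,m=grab('wrist','w8')
C=cloud(m,d,s);P=C[tops(C,d,.1,.125,(.545,.31),.08)];z=np.median(P[:,2]);print('z',z)
Rm=R.from_rotvec(s['tcp_rot']).as_matrix();B=(P-s['tool_pos'])@Rm
for lo in np.arange(.0,.12,.01):
  q=(B[:,0]>=lo)&(B[:,0]<lo+.01)
  if q.sum()>20: print(lo.round(3),q.sum(),np.percentile(B[q,1],[1,99]).round(4),np.percentile(B[q,1],[1,99]).mean().round(4),np.median(B[q,2]).round(4))
for n in ['scene','side']:
  grab(n,n+'8')
"
```

```text
time: 8.33
tool_pos: [0.5269, 0.2528, 0.254]
tcp_rot: [2.577, 1.795, 0.004]
wrist_force: [0.5, 0.4, -2.1]
width: 0.272
time: 8.58
tool_pos: [0.5257, 0.2523, 0.2516]
tcp_rot: [-2.578, -1.795, 0.004]
wrist_force: [0.1, 0.1, -3.0]
width: 0.27
pos [0.5257 0.2523 0.2516] yaw 69.71 t 8.5833 F [ 0.1  0.1 -3. ] M [-0.05 -0.01  0.03] w 0.26972788429222544
to go mm, tool axes [ 0.8  0.7 38.6] turn deg [-0.11  0.11  0.01]
z 0.11062868110492843
0.0 3112 [-0.0316  0.032 ] 0.0002 0.1408
0.01 3547 [-0.0251  0.0253] 0.0001 0.1408
0.02 2087 [-0.0118  0.0116] -0.0001 0.141
0.03 2246 [-0.0117  0.0116] -0.0 0.141
0.04 2398 [-0.0118  0.0116] -0.0001 0.1409
0.05 2570 [-0.0116  0.0117] 0.0 0.1409
0.06 2783 [-0.0115  0.0117] 0.0001 0.1409
0.07 2910 [-0.0116  0.0118] 0.0001 0.1408
0.08 3146 [-0.0117  0.0118] 0.0001 0.1408
0.09 2808 [-0.0115  0.0116] 0.0 0.1409
```

View pics/scene8.png

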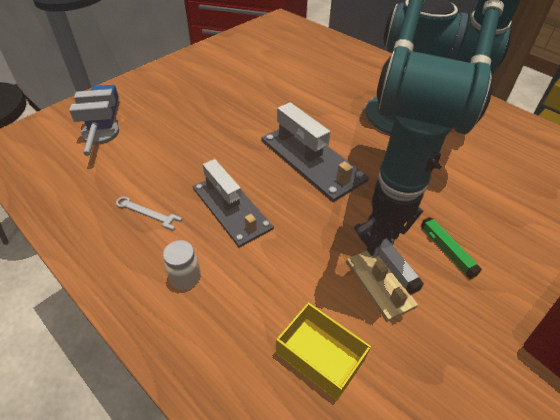

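View pics/side8.png

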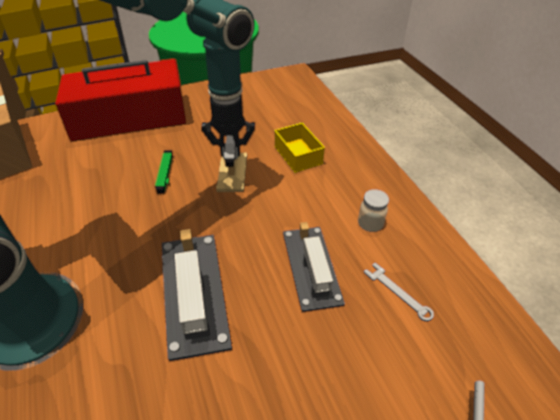

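```bash

python3 -m creep '[{"slide":[-0.62,0.58,0],"angular":[0,0,0]},{"slide":[-0.62,0.58,0],"angular":[0,0,0]},{"slide":[-0.62,0.58,0],"angular":[0,0,0]},{"slide":[-0.62,0.58,0],"angular":[0,0,0]},{"slide":[-0.62,0.58,0],"angular":[0,0,0]}]'
python3 -m creep '[{"slide":[-0.62,0.58,0],"angular":[0,0,0]},{"slide":[-0.62,0.58,0],"angular":[0,0,0]},{"slide":[-0.62,0.58,0],"angular":[0,0,0]},{"slide":[-0.62,0.58,0],"angular":[0,0,0]},{"slide":[-0.62,0.58,0],"angular":[0,0,0]}]'
python3 -m creep '[{"slide":[-0.62,0.58,0],"angular":[0,0,0]},{"slide":[-0.62,0.58,0],"angular":[0,0,0]},{"slide":[0,0,0],"angular":[0,0,-0.8]},{"slide":[0,0,0],"angular":[0,0,-0.8]},{"slide":[0,0,0],"angular":[0,0,-0.56]}]'
python3 -m creep '[{"slide":[0,0,0],"angular":[0,0,0]},{"slide":[0,0,0],"angular":[0,0,0]},{"slide":[0,0,0],"angular":[0,0,0]},{"slide":[0,0,0],"angular":[0,0,0]}]'
python3 -c "
from h import *
togo((.6239,.0179),.2133,78.35)
"
```

```text
time: 9.15
tool_pos: [0.5677, 0.1539, 0.2529]
tcp_rot: [-2.578, -1.796, 0.001]
wrist_force: [-0.2, -0.4, -2.2]
width: 0.273
time: 9.57
tool_pos: [0.6088, 0.056, 0.2528]
tcp_rot: [-2.578, -1.795, 0.001]
wrist_force: [-0.0, 0.6, -2.0]
width: 0.274
time: 9.98
tool_pos: [0.6251, 0.0171, 0.2527]
tcp_rot: [-2.434, -1.986, 0.001]
wrist_force: [-0.6, 0.8, -0.8]
width: 0.271
time: 10.32
tool_pos: [0.625, 0.018, 0.2531]
tcp_rot: [-2.436, -1.984, 0.0]
wrist_force: [0.9, 0.1, -2.4]
width: 0.275
pos [0.625  0.018  0.2531] yaw 78.33 t 10.3167 F [ 0.9  0.1 -2.4] M [-0.01 -0.    0.03] w 0.2750792292705524
to go mm, tool axes [-0.3 -1.  39.8] turn deg [-0.01  0.   -0.02]
```

```bash

python3 -m creep '[{"slide":[0,-0.04,0.4],"angular":[0,0,0]},{"slide":[0,0,0.4],"angular":[0,0,0]},{"slide":[0,0,0.4],"angular":[0,0,0]},{"slide":[0,0,0.3],"angular":[0,0,0]},{"slide":[0,0,0.07],"angular":[0,0,0]}]'
python3 -m creep '[{"slide":[0,0,0],"angular":[0,0,0]},{"slide":[0,0,0],"angular":[0,0,0]},{"slide":[0,0,0],"angular":[0,0,0]},{"slide":[0,0,0],"angular":[0,0,0]},{"slide":[0,0,0],"angular":[0,0,0]}]'
python3 -c "
from h import *
togo((.6239,.0179),.2133,78.35)
for n in ['scene','side']:
  s,im,d,m=grab(n,n+'9')
  c=project(m,[.61,-.03,.06])[0].astype(int); print(c)
  cv2.imwrite(f'pics/{n}9z.png',cv2.resize(im[max(0,c[1]-60):c[1]+60,c[0]-80:c[0]+80,::-1],None,fx=5,fy=5,interpolation=cv2.INTER_CUBIC))
  C=cloud(m,d)
  a=np.radians(78.35);u=np.array([np.cos(a),np.sin(a)]);v=np.array([-u[1],u[0]]);o=np.array([.6073,-.0631])
  M=tops(C,d,.068,.0785,o,.16);P=C[M];x=(P[:,:2]-o)@u;y=(P[:,:2]-o)@v
  for lo in np.arange(-.12,.14,.01):
    q=(x>=lo)&(x<lo+.01)&(np.abs(y)<.025)
    if q.sum()>8: print(n,lo.round(3),q.sum(),np.percentile(y[q],[2,98]).round(4),np.percentile(y[q],[2,98]).mean().round(4),np.median(P[q,2]).round(4))
"
```

```text
time: 10.73
tool_pos: [0.6231, 0.0181, 0.2117]
tcp_rot: [-2.434, -1.983, 0.004]
wrist_force: [-1.1, 0.4, -0.6]
width: 0.27
time: 11.15
tool_pos: [0.6243, 0.018, 0.2144]
tcp_rot: [2.435, 1.984, 0.001]
wrist_force: [-0.3, -0.3, -2.6]
width: 0.271
pos [0.6243 0.018  0.2144] yaw 78.35 t 11.15 F [-0.3 -0.3 -2.6] M [-0.04  0.01 -0.01] w 0.2708090739971743
to go mm, tool axes [-0.2 -0.3  1.1] turn deg [ 0.05 -0.01 -0.  ]
[243 204]
scene -0.12 17 [-0.0146  0.015 ] 0.0002 0.0749
scene -0.11 42 [-0.0155  0.0158] 0.0002 0.0751
scene -0.1 47 [-0.0154  0.0168] 0.0007 0.0755
scene -0.09 49 [-0.0156  0.0156] 0.0 0.0753
scene -0.08 47 [-0.0158  0.0154] -0.0002 0.0754
scene -0.07 52 [-0.0154  0.0167] 0.0006 0.0752
scene -0.06 49 [-0.0153  0.017 ] 0.0009 0.075
scene -0.05 49 [-0.0156  0.0161] 0.0002 0.0754
scene -0.04 51 [-0.0159  0.0156] -0.0002 0.0753
scene -0.03 48 [-0.0155  0.0123] -0.0016 0.0755
scene -0.02 43 [-0.0153  0.0086] -0.0034 0.0751
scene -0.01 38 [-0.0155  0.0045] -0.0055 0.0757
scene -0.0 11 [-0.0146  0.0013] -0.0066 0.0742
scene 0.07 22 [0.0012 0.0146] 0.0079 0.0732
scene 0.08 45 [-0
[... 475 characters left out ...]
.0165] 0.0008 0.0753
side -0.07 67 [-0.0153  0.0168] 0.0007 0.0751
side -0.06 65 [-0.0143  0.0167] 0.0012 0.0754
side -0.05 62 [-0.0156  0.0165] 0.0005 0.0757
side -0.04 66 [-0.0147  0.0168] 0.001 0.0756
side -0.03 60 [-0.0147  0.0169] 0.0011 0.0758
side -0.02 62 [-0.0148  0.0171] 0.0012 0.0754
side -0.01 58 [-0.0143  0.0166] 0.0012 0.0757
side 0.03 39 [-0.0084  0.0112] 0.0014 0.0705
side 0.04 36 [-0.0104  0.0126] 0.0011 0.0722
side 0.05 37 [-0.01    0.0123] 0.0012 0.072
side 0.06 35 [-0.0104  0.0125] 0.001 0.072
side 0.07 69 [-0.0232  0.0239] 0.0004 0.0723
side 0.08 35 [-0.0122  0.009 ] -0.0016 0.0722
side 0.09 27 [-0.0113  0.0068] -0.0022 0.0723
side 0.1 15 [-0.0104  0.002 ] -0.0042 0.0719
```

View pics/scene9z.png

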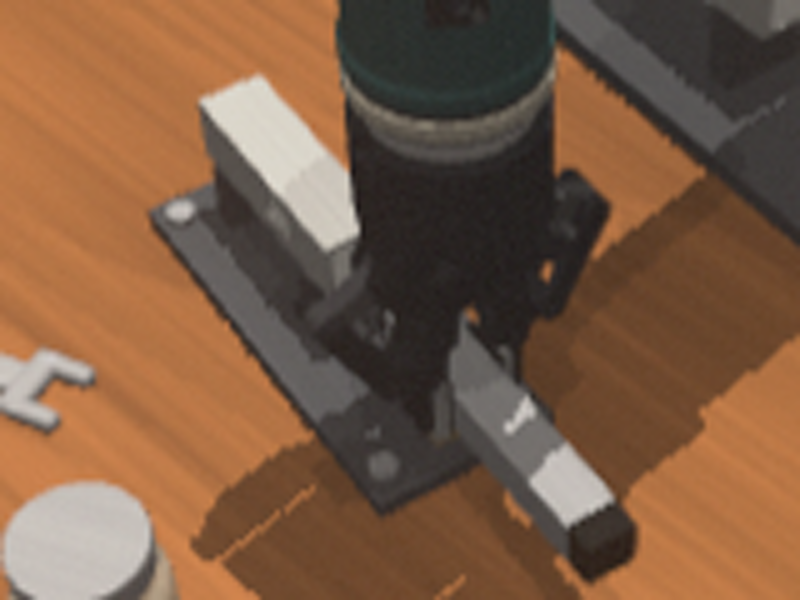

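View pics/side9z.png

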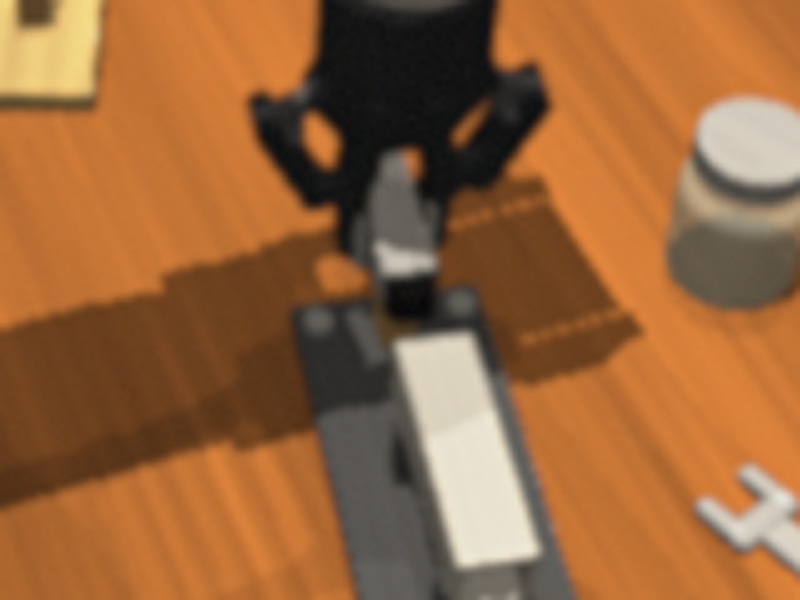

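```bash

python3 -m creep '[{"slide":[0,-0.01,0.05],"angular":[0,0,0]},{"slide":[-0.3,0,0],"angular":[0,0,0]},{"slide":[-0.3,0,0],"angular":[0,0,0]},{"slide":[-0.3,0,0],"angular":[0,0,0]},{"slide":[0,0,0],"angular":[0,0,0]}]'
python3 -m creep '[{"slide":[0,0,0],"angular":[0,0,0]},{"slide":[0,0,0],"angular":[0,0,0]},{"slide":[0,0,0],"angular":[0,0,0]}]'
python3 -c "
from h import *
a=np.radians(78.35);u=np.array([np.cos(a),np.sin(a)])
togo(np.array([.6073,-.0631])+u*.0527,.2133,78.35)
s,im,d,m=grab('side','side10')
c=project(m,[.61,-.05,.06])[0].astype(int)
cv2.imwrite('pics/side10z.png',cv2.resize(im[c[1]-60:c[1]+60,c[0]-80:c[0]+80,::-1],None,fx=5,fy=5,interpolation=cv2.INTER_CUBIC))"
```

```text
time: 11.67
tool_pos: [0.6188, -0.0057, 0.2126]
tcp_rot: [2.437, 1.983, -0.001]
wrist_force: [-0.6, 0.3, -2.0]
width: 0.274
time: 11.92
tool_pos: [0.6193, -0.004, 0.2127]
tcp_rot: [-2.436, -1.984, -0.0]
wrist_force: [0.4, -0.0, -2.1]
width: 0.269
pos [ 0.6193 -0.004   0.2127] yaw 78.34 t 11.9167 F [ 0.4 -0.  -2.1] M [-0.11 -0.   -0.02] w 0.26936892101105325
to go mm, tool axes [-7.6  0.2 -0.6] turn deg [ 0.01 -0.01 -0.01]
```

View pics/side10z.png

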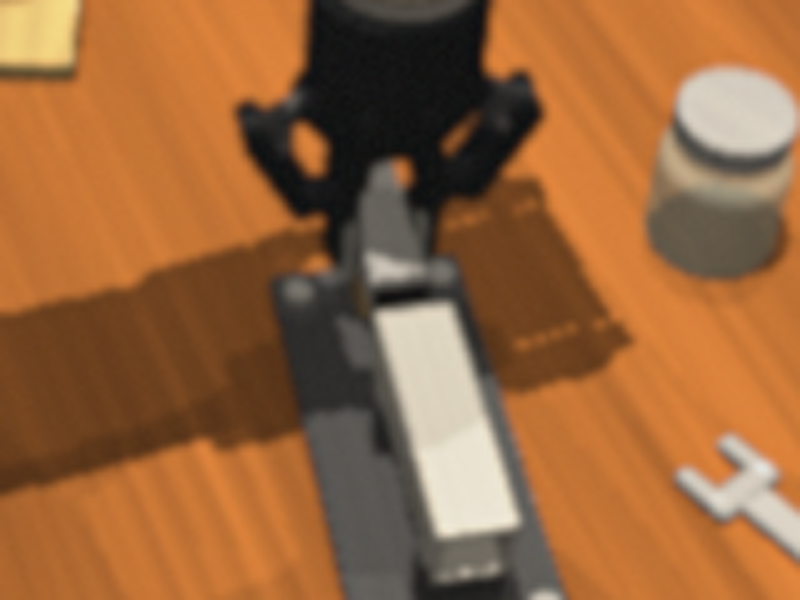

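```bash

python3 -m creep '[{"slide":[-0.2,0,-0.015],"angular":[0,0,0]},{"slide":[-0.2,0,0],"angular":[0,0,0]},{"slide":[-0.2,0,0],"angular":[0,0,0]},{"slide":[-0.2,0,0],"angular":[0,0,0]},{"slide":[0,0,0],"angular":[0,0,0]}]'
python3 -m creep '[{"slide":[0,0,0],"angular":[0,0,0]},{"slide":[0,0,0],"angular":[0,0,0]},{"slide":[0,0,0],"angular":[0,0,0]}]'
python3 -c "
from h import *
a=np.radians(78.35);u=np.array([np.cos(a),np.sin(a)])
togo(np.array([.6073,-.0631])+u*(.0527-.036),.2133,78.35)"
```

```text
time: 12.38
tool_pos: [0.615, -0.0246, 0.213]
tcp_rot: [2.436, 1.983, -0.001]
wrist_force: [1.0, 0.0, -1.9]
width: 0.273
time: 12.63
tool_pos: [0.6153, -0.0235, 0.2131]
tcp_rot: [-2.435, -1.984, -0.0]
wrist_force: [-0.9, -0.4, -2.5]
width: 0.269
pos [ 0.6153 -0.0235  0.2131] yaw 78.35 t 12.6333 F [-0.9 -0.4 -2.5] M [-0.07  0.09  0.01] w 0.26942049646119587
to go mm, tool axes [-23.7   0.2  -0.2] turn deg [ 0.   -0.01 -0.  ]
```

```bash

python3 -m creep '[{"slide":[-0.2,0,0],"angular":[0,0,0]},{"slide":[-0.2,0,0],"angular":[0,0,0]},{"slide":[-0.2,0,0],"angular":[0,0,0]},{"slide":[0,0,0],"angular":[0,0,0]},{"slide":[0,0,0],"angular":[0,0,0]}]'
python3 -c "
from h import *
a=np.radians(78.35);u=np.array([np.cos(a),np.sin(a)])
togo(np.array([.6073,-.0631])+u*(.0527-.036),.2133,78.35)
for n in ['scene','side']:
  s,im,d,m=grab(n,n+'11')
  c=project(m,[.61,-.05,.06])[0].astype(int)
  cv2.imwrite(f'pics/{n}11z.png',cv2.resize(im[c[1]-50:c[1]+50,c[0]-66:c[0]+66,::-1],None,fx=6,fy=6,interpolation=cv2.INTER_CUBIC))"
```

```text
time: 13.05
tool_pos: [0.6121, -0.0387, 0.213]
tcp_rot: [-2.436, -1.983, 0.0]
wrist_force: [-0.0, 0.7, -2.4]
width: 0.274
pos [ 0.6121 -0.0387  0.213 ] yaw 78.3 t 13.05 F [-0.   0.7 -2.4] M [-0.02 -0.04 -0.01] w 0.27404118975853636
to go mm, tool axes [-8.2  0.3 -0.3] turn deg [-0.01 -0.   -0.05]
```

View pics/scene11z.png

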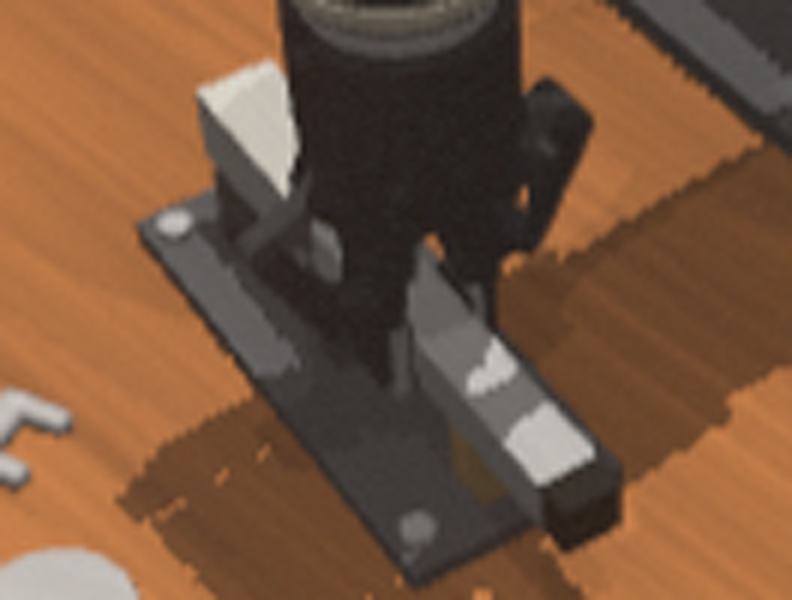

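View pics/side11z.png

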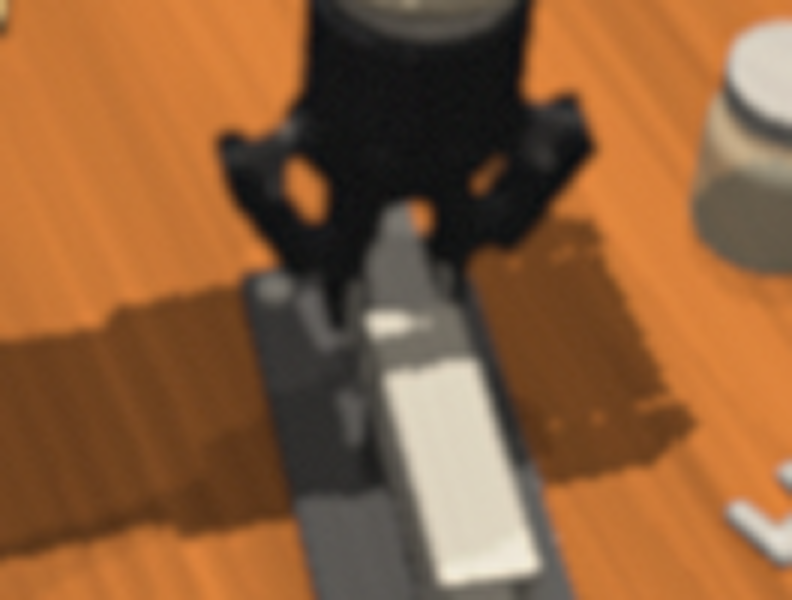

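```bash

python3 -m creep '[{"slide":[-0.08,0,0],"angular":[0,0,0]},{"slide":[-0.08,0,0],"angular":[0,0,0]},{"slide":[0,0,0],"angular":[0,0,0]},{"slide":[0,0,0],"angular":[0,0,0]}]'
```

```text
time: 13.48
tool_pos: [0.6114, -0.0422, 0.2131]
tcp_rot: [2.436, 1.984, 0.0]
wrist_force: [0.4, -0.3, -2.4]
width: 0.275
```

```bash

python3 -m creep '[{"slide":[-0.06,0,0],"angular":[0,0,0]},{"slide":[-0.06,0,0],"angular":[0,0,0]},{"slide":[0,0,0],"angular":[0,0,0]},{"slide":[0,0,0],"angular":[0,0,0]}]'
python3 -m creep '[{"slide":[-0.06,0,0],"angular":[0,0,0]},{"slide":[0,0,0],"angular":[0,0,0]},{"slide":[0,0,0],"angular":[0,0,0]},{"slide":[0,0,0],"angular":[0,0,0]}]'
python3 -c "
from h import *
a=np.radians(78.35);u=np.array([np.cos(a),np.sin(a)])
togo(np.array([.6073,-.0631])+u*(.0527-.036),.2133,78.35)
s,im,d,m=grab('wrist','w12')
C=cloud(m,d,s);Rm=R.from_rotvec(s['tcp_rot']).as_matrix();B=(C-s['tool_pos'])@Rm
q=(np.abs(B[...,1])<.009)&(np.abs(B[...,2]-.1409)<.004)&(d>0);x=B[q][:,0];print('tail tool x',np.percentile(x,[90,99,99.8]))"
```

```text
time: 13.82
tool_pos: [0.6108, -0.0452, 0.213]
tcp_rot: [-2.436, -1.984, 0.0]
wrist_force: [-0.4, -1.3, -1.4]
width: 0.276
time: 14.15
tool_pos: [0.6105, -0.0466, 0.213]
tcp_rot: [-2.435, -1.984, 0.0]
wrist_force: [0.1, -0.2, -2.4]
width: 0.276
pos [ 0.6105 -0.0466  0.213 ] yaw 78.35 t 14.15 F [ 0.1 -0.2 -2.4] M [-0.01  0.02 -0.  ] w 0.2763335947345599
to go mm, tool axes [-0.1  0.2 -0.3] turn deg [-0. -0. -0.]
tail tool x [0.09011355 0.09795424 0.09859281]
```

View pics/w12.png

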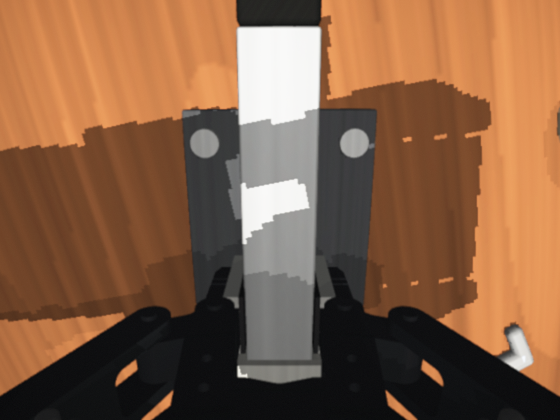

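```bash

python3 -c "
from h import *
d=np.load('pics/w12_d.npy');s=np.load('pics/w12_s.npy',allow_pickle=True).item();m=imaging.camera_model('wrist')
C=cloud(m,d,s);Rm=R.from_rotvec(s['tcp_rot']).as_matrix();B=(C-s['tool_pos'])@Rm
for v in range(340,384,4): print(v,B[v,280].round(4))
im=cv2.imread('pics/w12.png');cv2.imwrite('pics/w12z.png',cv2.resize(im[240:400,180:380],None,fx=4,fy=4,interpolation=cv2.INTER_CUBIC))
"
```

```text
340 [-0.0097  0.0004  0.1406]
344 [-0.0126  0.0004  0.1421]
348 [-0.0137  0.0004  0.1413]
352 [-0.0152  0.0004  0.1411]
356 [-0.0167  0.0004  0.1407]
360 [-0.0171  0.0004  0.1391]
364 [-0.0175  0.0004  0.1374]
368 [-0.0179  0.0004  0.1358]
372 [-0.0195  0.0004  0.1357]
376 [-0.022   0.0004  0.1364]
380 [-0.0233  0.0004  0.1359]
```

View pics/w12z.png

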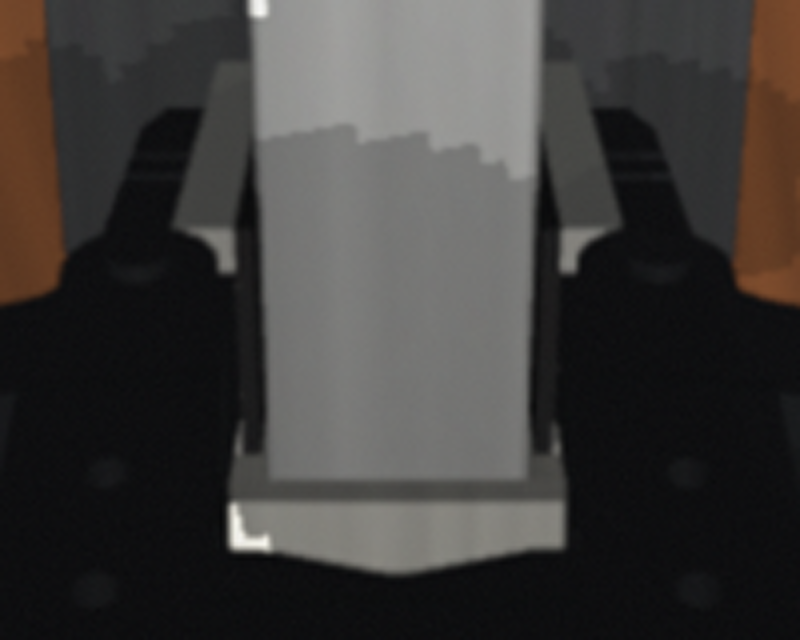

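```bash

python3 -m creep '[{"slide":[-0.06,0,0],"angular":[0,0,0]},{"slide":[-0.02,0,0],"angular":[0,0,0]},{"slide":[0,0,0],"angular":[0,0,0]},{"slide":[0,0,0],"angular":[0,0,0]},{"slide":[0,0,0],"angular":[0,0,0]}]'
python3 -m creep '[{"slide":[0,0,0],"angular":[0,0,0]},{"slide":[0,0,0],"angular":[0,0,0]},{"slide":[0,0,0],"angular":[0,0,0]},{"slide":[0,0,0],"angular":[0,0,0]},{"slide":[0,0,0],"angular":[0,0,0]}]' -0.3
python3 -m creep '[{"slide":[0,0,0],"angular":[0,0,0]},{"slide":[0,0,0],"angular":[0,0,0]},{"slide":[0,0,0],"angular":[0,0,0]}]'
python3 -c "
from h import *
s,im,d,m=grab('wrist','w13')
cv2.imwrite('pics/w13z.png',cv2.resize(im[200:400,130:430,::-1],None,fx=2.6,fy=2.6,interpolation=cv2.INTER_CUBIC))
C=cloud(m,d,s);Rm=R.from_rotvec(s['tcp_rot']).as_matrix();B=(C-s['tool_pos'])@Rm
for v in range(2,384,20): print(v,B[v,280].round(4),C[v,280,2].round(4))
for n in ['scene','side']:
  s,im,d,m=grab(n,n+'13')
  c=project(m,[.61,-.05,.06])[0].astype(int)
  cv2.imwrite(f'pics/{n}13z.png',cv2.resize(im[c[1]-50:c[1]+50,c[0]-66:c[0]+66,::-1],None,fx=6,fy=6,interpolation=cv2.INTER_CUBIC))
"
```

```text
time: 14.62
tool_pos: [0.6101, -0.0486, 0.213]
tcp_rot: [-2.436, -1.984, 0.0]
wrist_force: [0.0, 0.3, -2.2]
width: 0.268
time: 15.03
tool_pos: [0.6102, -0.0485, 0.2134]
tcp_rot: [2.435, 1.984, 0.001]
wrist_force: [-0.4, 0.3, 0.4]
width: 0.65
time: 15.28
tool_pos: [0.6101, -0.0485, 0.2131]
tcp_rot: [2.435, 1.984, 0.0]
wrist_force: [0.4, -1.1, -0.1]
width: 0.652
2 [0.0987 0.0005 0.1432] 0.0699
22 [0.0935 0.0005 0.1441] 0.069
42 [0.0879 0.0004 0.1431] 0.07
62 [0.0824 0.0004 0.1434] 0.0697
82 [0.0768 0.0004 0.1438] 0.0693
102 [0.0711 0.0004 0.1436] 0.0695
122 [0.0652 0.0004 0.1436] 0.0695
142 [0.0592 0.0004 0.1431] 0.0699
162 [0.0532 0.0004 0.1426] 0.0705
182 [0.0469 0.0004 0.1424] 0.0706
202 [0.0405 0.0004 0.1425] 0.0706
222 [0.0337 0.0004 0.1428] 0.0702
242 [0.0268 0.0004 0.1426] 0.0705
262 [0.0198 0.0004 0.1424] 0.0707
282 [0.0134 0.0004 0.1404] 0.0726
302 [0.0046 0.0004 0.1425] 0.0706
322 [-0.0025  0.0004  0.1411] 0.072
342 [-0.0106  0.0004  0.1407] 0.0724
362 [-0.0162  0.0004  0.1369] 0.0762
382 [-0.0246  0.0004  0.1364] 0.0767
```

View pics/w13z.png

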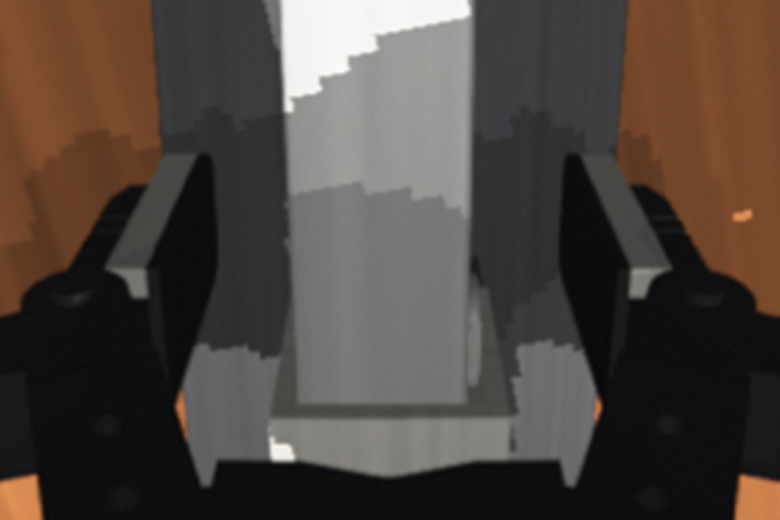

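View pics/scene13z.png

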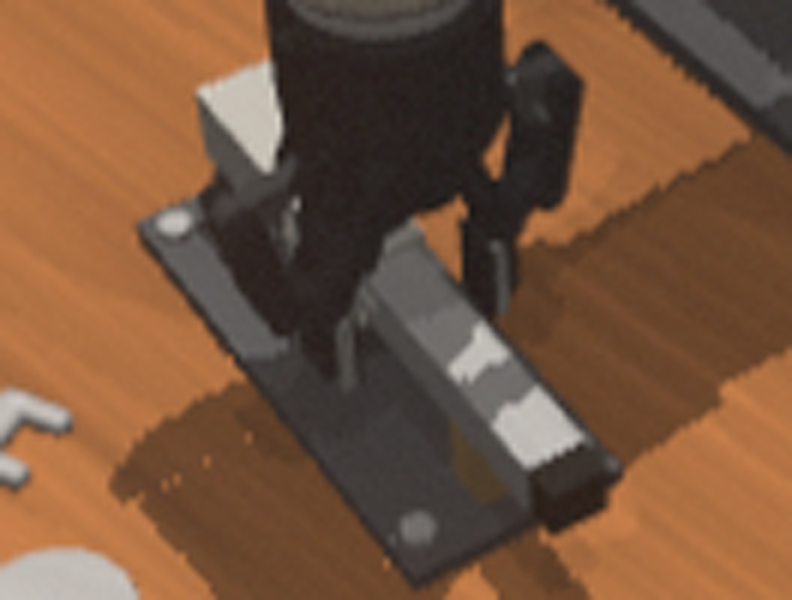

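```bash

python3 -m creep '[{"slide":[0.6,0,0.04],"angular":[0,0,0]},{"slide":[0.8,0,0.04],"angular":[0,0,0]},{"slide":[0.8,0,0],"angular":[0,0,0]},{"slide":[0.5,0,0],"angular":[0,0,0]},{"slide":[0,0,0],"angular":[0,0,0]}]'
python3 -m creep '[{"slide":[0,0,0],"angular":[0,0,0]},{"slide":[0,0,0],"angular":[0,0,0]},{"slide":[0,0,0],"angular":[0,0,0]},{"slide":[0,0,0],"angular":[0,0,0]}]'
python3 -c "
from h import *
togo((.6101,-.0485),.2131,78.35)
s,im,d,m=grab('wrist','w14')
C=cloud(m,d,s);Rm=R.from_rotvec(s['tcp_rot']).as_matrix();B=(C-s['tool_pos'])@Rm
q=(np.abs(B[...,1])<.008)&(np.abs(B[...,2]-.14)<.007)&(d>0);P=B[q];x=P[:,0];print('tail',np.percentile(x,[99,99.7]));k=np.polyfit(x,P[:,2],1);print(np.degrees(k[0]),k)
for lo in np.arange(-.01,.05,.01):
  q=(B[...,0]>=lo)&(B[...,0]<lo+.01)&(np.abs(B[...,1])<.018)&(np.abs(B[...,2]-.14)<.006)&(d>0)
  print(lo.round(3),np.percentile(B[q][:,1],[1,99]).round(4))
"
```

```text
time: 15.85
tool_pos: [0.6242, 0.0203, 0.2111]
tcp_rot: [-2.433, -1.987, -0.001]
wrist_force: [-0.0, 0.6, 0.2]
width: 0.65
time: 16.18
tool_pos: [0.6236, 0.0169, 0.211]
tcp_rot: [2.436, 1.983, -0.0]
wrist_force: [-0.0, 0.7, 0.0]
width: 0.649
pos [0.6236 0.0169 0.211 ] yaw 78.3 t 16.1833 F [-0.   0.7  0. ] M [ 0.05  0.02 -0.04] w 0.6485735319561112
to go mm, tool axes [-66.7   0.1  -2.1] turn deg [-0.01  0.01 -0.05]
tail [0.04055682 0.04070216]
1.4462709868784864 [0.02524219 0.14075055]
-0.01 [-0.013   0.0103]
0.0 [-0.013   0.0103]
0.01 [-0.013  0.01 ]
0.02 [-0.0131  0.01  ]
0.03 [-0.0133  0.01  ]
0.04 [-0.0122  0.0093]
```

View pics/w14.png

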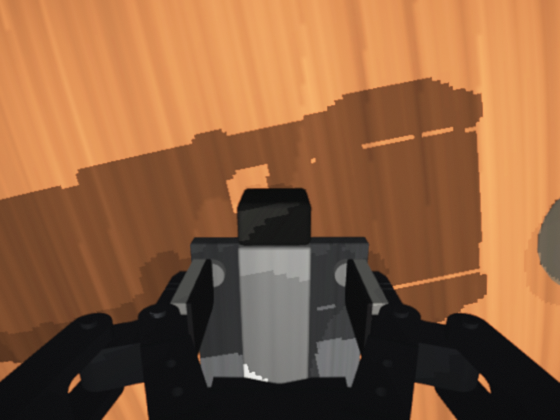

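```bash

python3 -m creep '[{"slide":[0,-0.055,0],"angular":[0,0,0]},{"slide":[0,0,0],"angular":[0,0,0]},{"slide":[0,0,0],"angular":[0,0,0]},{"slide":[0,0,0],"angular":[0,0,0]}]'
python3 -m creep '[{"slide":[0,0,0],"angular":[0,0,0]},{"slide":[0,0,0],"angular":[0,0,0]},{"slide":[0,0,0],"angular":[0,0,0]},{"slide":[0,0,0],"angular":[0,0,0]},{"slide":[0,0,0],"angular":[0,0,0]}]' 1 60
python3 -m creep '[{"slide":[0,0,0],"angular":[0,0,0]},{"slide":[0,0,0],"angular":[0,0,0]}]'
python3 -m creep '[{"slide":[-0.07,0,-0.03],"angular":[0,0.16,0]},{"slide":[-0.07,0,-0.03],"angular":[0,0.16,0]},{"slide":[0,0,0],"angular":[0,0,0]},{"slide":[0,0,0],"angular":[0,0,0]},{"slide":[0,0,0],"angular":[0,0,0]}]'
python3 -c "
from h import *
togo((.6236,.0169),.2127,78.35)
s,im,d,m=grab('wrist','w15')
C=cloud(m,d,s);Rm=R.from_rotvec(s['tcp_rot']).as_matrix();B=(C-s['tool_pos'])@Rm
q=(np.abs(B[...,1])<.008)&(np.abs(B[...,2]-.14)<.007)&(d>0)&(B[...,0]<.036)&(B[...,0]>.012)
P=C[q];a=np.radians(78.35);u=np.array([np.cos(a),np.sin(a)]);x=(P[:,:2]-[.6073,-.0631])@u;k=np.polyfit(x,P[:,2],1);print('world pitch',np.degrees(k[0]),'z at grip',np.polyval(k,.0825))
q=(np.abs(B[...,1])<.008)&(np.abs(B[...,2]-.14)<.007)&(d>0);P=C[q];print('tail mouth x',np.percentile((P[:,:2]-[.6073,-.0631])@u,[99.5]))
"
```

```text
time: 16.57
tool_pos: [0.6223, 0.0177, 0.2111]
tcp_rot: [2.436, 1.984, -0.0]
wrist_force: [0.4, 0.4, 0.4]
width: 0.649
time: 16.98
tool_pos: [0.6225, 0.0179, 0.2112]
tcp_rot: [2.435, 1.984, 0.0]
wrist_force: [0.2, 0.2, 1.7]
width: 0.275
time: 17.15
tool_pos: [0.6225, 0.0178, 0.2112]
tcp_rot: [2.435, 1.984, 0.0]
wrist_force: [0.0, 0.4, 2.0]
width: 0.274
time: 17.57
tool_pos: [0.6217, 0.0145, 0.2125]
tcp_rot: [-2.425, -1.975, -0.028]
wrist_force: [1.4, 0.7, 0.5]
width: 0.279
pos [0.6217 0.0145 0.2125] yaw 78.34 t 17.5667 F [1.4 0.7 0.5] M [ 0.05 -0.09  0.07] w 0.2791072099218201
to go mm, tool axes [ 2.7  1.3 -0.1] turn deg [ 0.01 -1.3  -0.01]
world pitch 0.07366024229125706 z at grip 0.07159063157593051
tail mouth x [0.12206004]
```

```bash

python3 -m creep '[{"slide":[-0.15,0,-0.004],"angular":[0,0,0]},{"slide":[-0.15,0,-0.004],"angular":[0,0,0]},{"slide":[-0.15,0,-0.004],"angular":[0,0,0]},{"slide":[0,0,0],"angular":[0,0,0]}]'
python3 -c "
from h import *
a=np.radians(78.35);u=np.array([np.cos(a),np.sin(a)])
togo(np.array([.6217,.0145])-u*.047,.2125,78.35)"
```

```text
time: 17.95
tool_pos: [0.6194, 0.0028, 0.2126]
tcp_rot: [-2.425, -1.976, -0.027]
wrist_force: [1.8, 1.7, -0.5]
width: 0.274
pos [0.6194 0.0028 0.2126] yaw 78.34 t 17.95 F [ 1.8  1.7 -0.5] M [ 0.23 -0.24  0.05] w 0.2743096265734661
to go mm, tool axes [-35.1  -0.1  -0.7] turn deg [ 0.02 -1.27 -0.01]
```

```bash

python3 -m creep '[{"slide":[-0.15,0,-0.004],"angular":[0,0,0]},{"slide":[-0.15,0,-0.004],"angular":[0,0,0]},{"slide":[-0.15,0,-0.004],"angular":[0,0,0]},{"slide":[-0.15,0,-0.004],"angular":[0,0,0]}]'
python3 -m creep '[{"slide":[-0.15,0,-0.004],"angular":[0,0,0]},{"slide":[-0.1,0,-0.004],"angular":[0,0,0]},{"slide":[0,0,0],"angular":[0,0,0]},{"slide":[0,0,0],"angular":[0,0,0]}]'
python3 -c "
from h import *
a=np.radians(78.35);u=np.array([np.cos(a),np.sin(a)])
togo(np.array([.6217,.0145])-u*.047,.2125,78.35)
s,im,d,m=grab('wrist','w16')
C=cloud(m,d,s);Rm=R.from_rotvec(s['tcp_rot']).as_matrix();B=(C-s['tool_pos'])@Rm
q=(np.abs(B[...,1])<.008)&(np.abs(B[...,2]-.14)<.007)&(d>0);P=C[q];print('tail mouth x',np.percentile((P[:,:2]-[.6073,-.0631])@u,[99.5]))
"
```

```text
time: 18.28
tool_pos: [0.6164, -0.0117, 0.2127]
tcp_rot: [-2.425, -1.975, -0.028]
wrist_force: [2.8, 4.4, -2.0]
width: 0.274
time: 18.62
tool_pos: [0.6151, -0.0181, 0.2127]
tcp_rot: [-2.425, -1.976, -0.026]
wrist_force: [2.2, -0.7, -0.4]
width: 0.269
pos [ 0.6151 -0.0181  0.2127] yaw 78.35 t 18.6167 F [ 2.2 -0.7 -0.4] M [-0.   -0.32  0.07] w 0.2689735793968136
to go mm, tool axes [-13.7  -0.1  -0.1] turn deg [ 0.02 -1.22  0.  ]
tail mouth x [0.08856829]
```

```bash

python3 -m creep '[{"slide":[-0.15,0,-0.004],"angular":[0,0,0]},{"slide":[-0.15,0,-0.004],"angular":[0,0,0]},{"slide":[-0.1,0,0],"angular":[0,0,0]},{"slide":[0,0,0],"angular":[0,0,0]},{"slide":[0,0,0],"angular":[0,0,0]}]'
python3 -c "
from h import *
a=np.radians(78.35);u=np.array([np.cos(a),np.sin(a)])
togo(np.array([.6217,.0145])-u*.047,.2125,78.35)
s,im,d,m=grab('scene','scene17')
c=project(m,[.61,-.09,.06])[0].astype(int)
cv2.imwrite(f'pics/scene17z.png',cv2.resize(im[c[1]-40:c[1]+40,c[0]-55:c[0]+55,::-1],None,fx=7,fy=7,interpolation=cv2.INTER_CUBIC))
"
```

```text
time: 19.08
tool_pos: [0.6132, -0.0273, 0.2128]
tcp_rot: [-2.425, -1.976, -0.028]
wrist_force: [3.8, 1.1, -0.8]
width: 0.269
pos [ 0.6132 -0.0273  0.2128] yaw 78.35 t 19.0833 F [ 3.8  1.1 -0.8] M [ 0.27 -0.46  0.01] w 0.26911580199513735
to go mm, tool axes [-4.4 -0.1  0.2] turn deg [ 0.03 -1.28 -0.  ]
```

View pics/scene17z.png

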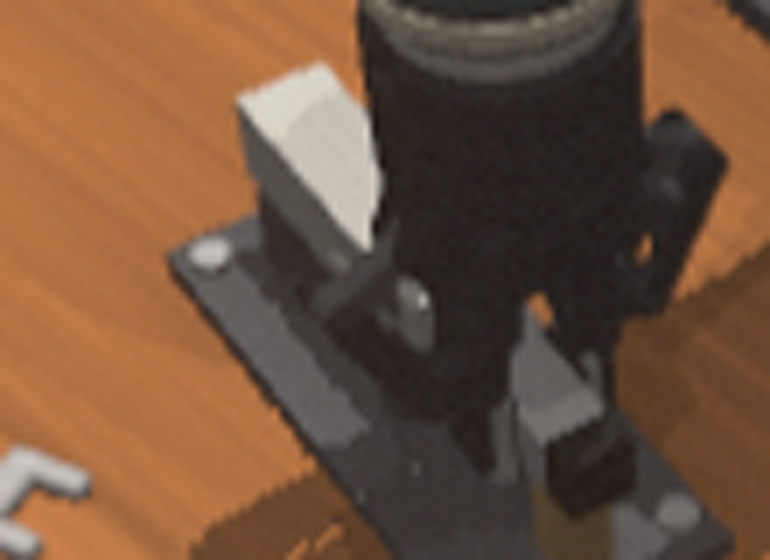

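```bash

python3 -m creep '[{"slide":[-0.05,0,0],"angular":[0,0,0]},{"slide":[-0.05,0,0],"angular":[0,0,0]},{"slide":[0,0,0],"angular":[0,0,0]},{"slide":[0,0,0],"angular":[0,0,0]}]'
python3 -m creep '[{"slide":[-0.05,0,0],"angular":[0,0,0]},{"slide":[0,0,0],"angular":[0,0,0]},{"slide":[0,0,0],"angular":[0,0,0]}]'
python3 -c "
from h import *
a=np.radians(78.35);u=np.array([np.cos(a),np.sin(a)])
togo(np.array([.6217,.0145])-u*.047,.2125,78.35)
s,im,d,m=grab('wrist','w18')
C=cloud(m,d,s);Rm=R.from_rotvec(s['tcp_rot']).as_matrix();B=(C-s['tool_pos'])@Rm
q=(np.abs(B[...,1])<.008)&(np.abs(B[...,2]-.14)<.007)&(d>0);P=C[q];print('tail mouth x',np.percentile((P[:,:2]-[.6073,-.0631])@u,[99.5]))
"
```

```text
time: 19.47
tool_pos: [0.6128, -0.0294, 0.2128]
tcp_rot: [-2.424, -1.976, -0.028]
wrist_force: [4.1, 3.6, -1.9]
width: 0.272
time: 19.72
tool_pos: [0.6124, -0.031, 0.2127]
tcp_rot: [-2.425, -1.976, -0.027]
wrist_force: [4.0, 1.6, -0.7]
width: 0.275
pos [ 0.6124 -0.031   0.2127] yaw 78.37 t 19.7167 F [ 4.   1.6 -0.7] M [ 0.18 -0.54  0.12] w 0.2752022667513208
to go mm, tool axes [-0.6 -0.1  0.2] turn deg [ 0.03 -1.26  0.01]
tail mouth x [0.07551344]
```

```bash

python3 -m creep '[{"slide":[-0.04,0,0],"angular":[0,0,0]},{"slide":[0,0,0],"angular":[0,0,0]},{"slide":[0,0,0],"angular":[0,0,0]},{"slide":[0,0,0],"angular":[0,0,0]}]'
python3 -c "
from h import *
a=np.radians(78.35);u=np.array([np.cos(a),np.sin(a)])
togo(np.array([.6217,.0145])-u*.047,.2125,78.35)
s,im,d,m=grab('side','side19')
c=project(m,[.61,-.09,.06])[0].astype(int)
cv2.imwrite(f'pics/side19z.png',cv2.resize(im[c[1]-40:c[1]+40,c[0]-55:c[0]+55,::-1],None,fx=7,fy=7,interpolation=cv2.INTER_CUBIC))
"
```

```text
time: 20.1
tool_pos: [0.6123, -0.032, 0.2127]
tcp_rot: [-2.425, -1.976, -0.027]
wrist_force: [4.3, 0.6, -1.0]
width: 0.27
pos [ 0.6123 -0.032   0.2127] yaw 78.35 t 20.1 F [ 4.3  0.6 -1. ] M [ 0.08 -0.64  0.14] w 0.2699859434775466
to go mm, tool axes [ 0.5 -0.2  0.2] turn deg [ 0.03 -1.27  0.  ]
```

View pics/side19z.png

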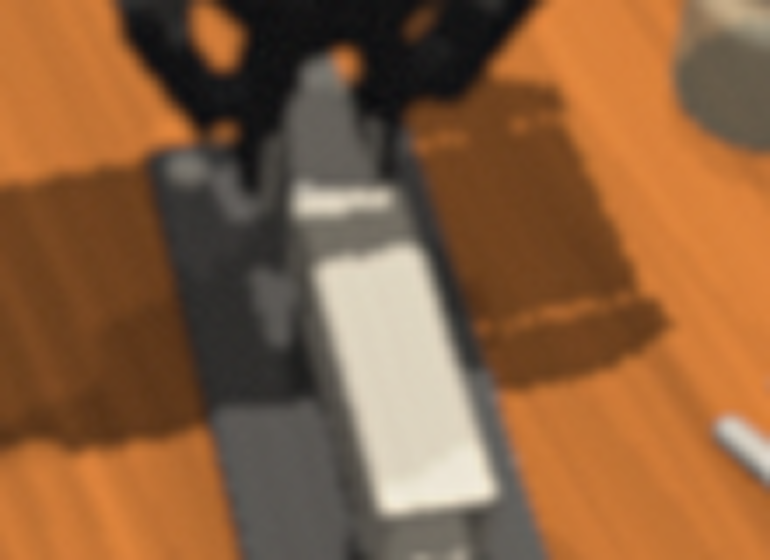

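```bash

python3 -m creep '[{"slide":[0,0.04,0],"angular":[0,0,0]},{"slide":[0,0,0],"angular":[0,0,0]},{"slide":[0,0,0],"angular":[0,0,0]},{"slide":[0,0,0],"angular":[0,0,0]}]'
python3 -m creep '[{"slide":[-0.04,0,0],"angular":[0,0,0]},{"slide":[0,0,0],"angular":[0,0,0]},{"slide":[0,0,0],"angular":[0,0,0]},{"slide":[0,0,0],"angular":[0,0,0]}]'

```

```text
time: 20.48
tool_pos: [0.6126, -0.0321, 0.2124]
tcp_rot: [-2.424, -1.975, -0.025]
wrist_force: [1.0, 0.0, 0.2]
width: 0.273
time: 20.82
tool_pos: [0.6125, -0.033, 0.2123]
tcp_rot: [-2.424, -1.975, -0.026]
wrist_force: [-0.8, 0.9, 1.8]
width: 0.274
```

```bash

python3 -c "
from h import *
a=np.radians(78.35);u=np.array([np.cos(a),np.sin(a)]);v=np.array([-u[1],u[0]])
H=np.r_[np.array([.6073,-.0631])-u*.045-v*.0162,.06]
print(H)
s,im,d,m=grab('scene','scene20');c=project(m,H)[0];print(c);c=c.astype(int)
cv2.imwrite(f'pics/scene20z.png',cv2.resize(im[c[1]-25:c[1]+25,c[0]-35:c[0]+35,::-1],None,fx=11,fy=11,interpolation=cv2.INTER_CUBIC))
togo(np.array([.6217,.0145])-u*.047,.2125,78.35)
"
```

```text
[ 0.6140793  -0.11044428  0.06      ]
[217.03969322 186.56949135]
pos [ 0.6125 -0.033   0.2123] yaw 78.34 t 20.8667 F [-0.5  0.2  0.9] M [-0.09  0.18 -0.09] w 0.26937284362359554
to go mm, tool axes [ 1.4 -0.6 -0.2] turn deg [-0.07 -1.27 -0.01]
```

View pics/scene20z.png

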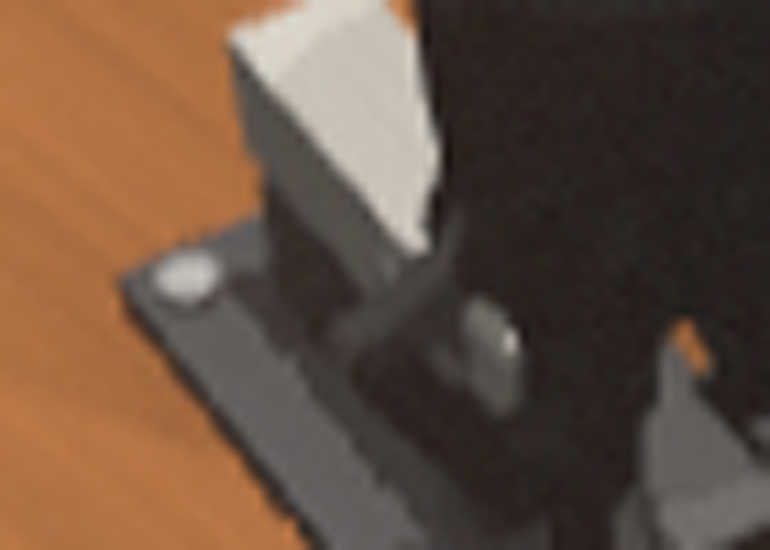

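```bash

python3 -m creep '[{"slide":[0,0,0],"angular":[0,0,0]},{"slide":[0,0,0],"angular":[0,0,0]},{"slide":[0,0,0],"angular":[0,0,0]},{"slide":[0,0,0],"angular":[0,0,0]}]' -0.3
python3 -m creep '[{"slide":[0.8,0,-0.02],"angular":[0,-0.16,0]},{"slide":[0.9,0,0],"angular":[0,-0.16,0]},{"slide":[0.9,0,0],"angular":[0,0,0]},{"slide":[0.5,0,-0.5],"angular":[0,0,0]},{"slide":[0,0,-0.8],"angular":[0,0,0]}]'
python3 -m creep '[{"slide":[0,0,0],"angular":[0,0,0]},{"slide":[0,0,0],"angular":[0,0,0]}]'
python3 -c "
from h import *
H=[.6141,-.1104,.06]
for n in ['scene','side']:
  s,im,d,m=grab(n,n+'21');c=project(m,H)[0].astype(int)
  cv2.imwrite(f'pics/{n}21z.png',cv2.resize(im[c[1]-30:c[1]+30,c[0]-40:c[0]+40,::-1],None,fx=10,fy=10,interpolation=cv2.INTER_CUBIC))
im=cv2.imread('pics/scene0.png');c=project(imaging.camera_model('scene'),H)[0].astype(int)
cv2.imwrite('pics/scene0h.png',cv2.resize(im[c[1]-30:c[1]+30,c[0]-40:c[0]+40],None,fx=10,fy=10,interpolation=cv2.INTER_CUBIC))
s,im,d,m=grab('wrist','w21')
C=cloud(m,d,s);a=np.radians(78.35);u=np.array([np.cos(a),np.sin(a)]);v=np.array([-u[1],u[0]])
x=(C[...,:2]-[.6073,-.0631])@u;y=(C[...,:2]-[.6073,-.0631])@v
q=(np.abs(y)<.008)&(C[...,2]>.064)&(C[...,2]<.074)&(d>0);print(q.sum(),np.percentile(x[q],[1,99.5]))
"
```

```text
time: 21.2
tool_pos: [0.6129, -0.0331, 0.2125]
tcp_rot: [-2.424, -1.976, -0.027]
wrist_force: [0.5, -0.4, -0.3]
width: 0.647
time: 21.62
tool_pos: [0.6276, 0.0451, 0.2446]
tcp_rot: [-2.43, -1.985, 0.006]
wrist_force: [-0.1, 0.2, -0.7]
width: 0.648
time: 21.78
tool_pos: [0.6296, 0.043, 0.2485]
tcp_rot: [2.433, 1.984, 0.005]
wrist_force: [0.4, -0.4, 0.5]
width: 0.652
1762 [0.04843139 0.07403472]
```

View pics/scene21z.png

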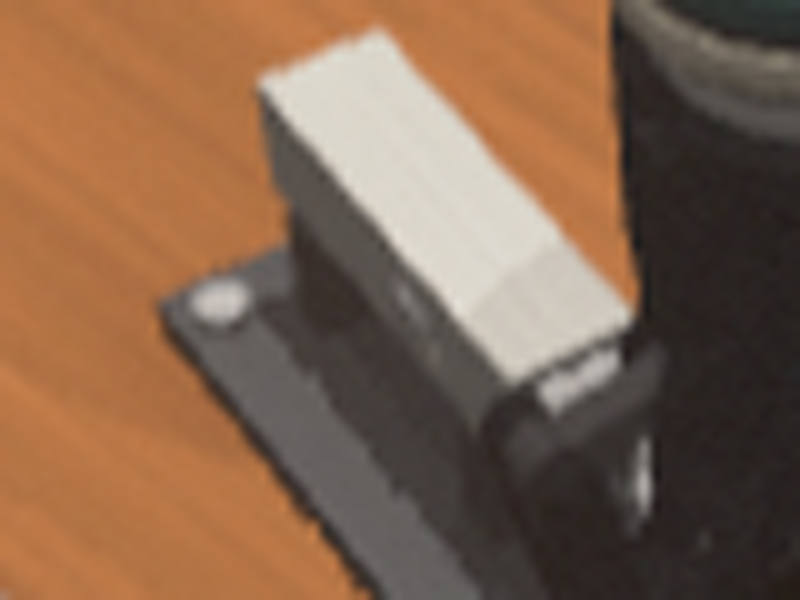

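View pics/scene0h.png

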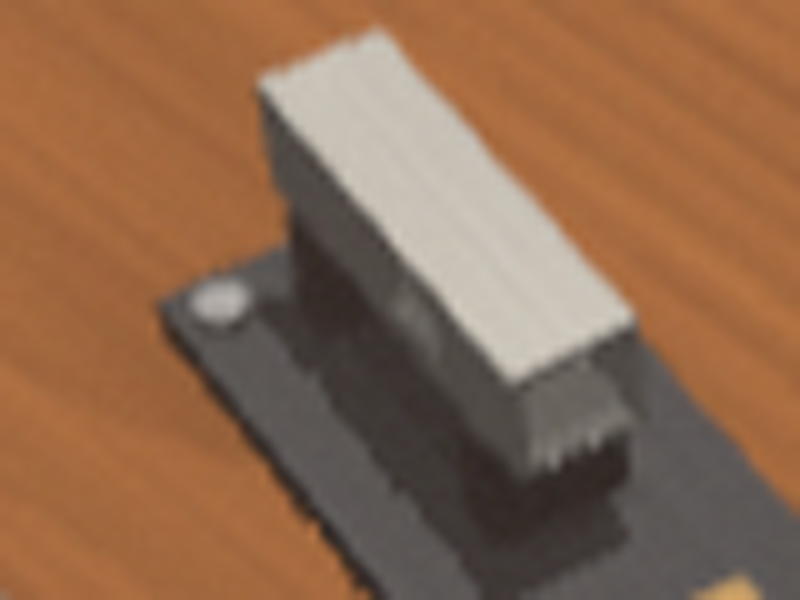

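View pics/side21z.png

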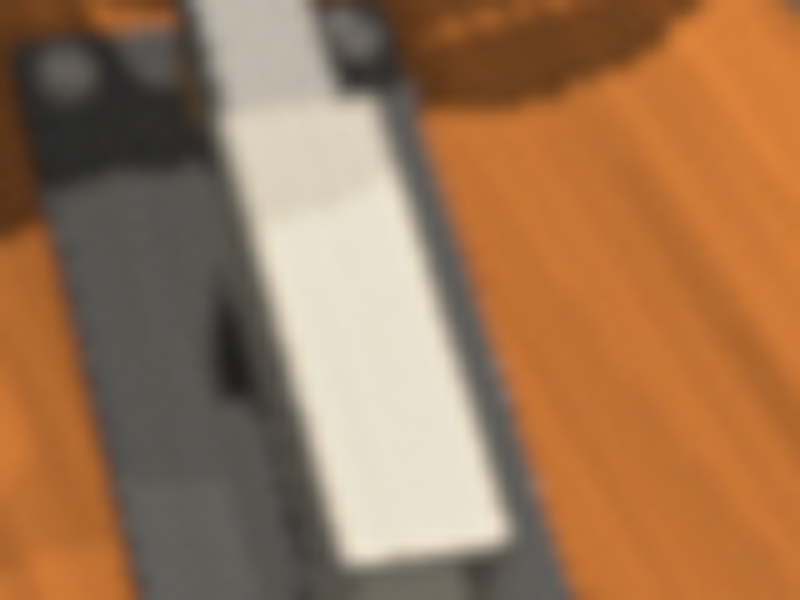

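View pics/w21.png

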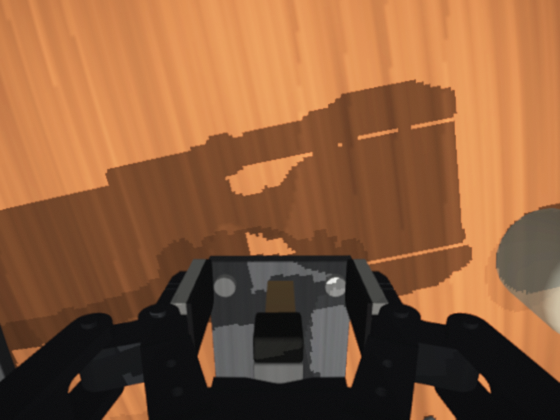

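```bash

python3 -m creep '[{"slide":[0,0,-1],"angular":[0,0,0]},{"slide":[0,0.4,-1],"angular":[0,0,0]},{"slide":[-0.87,0.5,0],"angular":[0,0,0]},{"slide":[-0.87,0.5,0],"angular":[0,0,0]},{"slide":[-0.87,0.5,0],"angular":[0,0,0]}]'
python3 -m creep '[{"slide":[-0.87,0.5,0],"angular":[0,0,0]},{"slide":[-0.87,0.5,0],"angular":[0,0,0]},{"slide":[-0.87,0.2,0],"angular":[0,0,0]},{"slide":[-0.87,0,0],"angular":[0,0,0]},{"slide":[0,0,0],"angular":[0,0,0]}]'
python3 -m creep '[{"slide":[0,0,0],"angular":[0,0,0]},{"slide":[0,0,0],"angular":[0,0,0]},{"slide":[0,0,0],"angular":[0,0,0]}]'
python3 -c "
from h import *
H=[.6141,-.1104,.06]
s,im,d,m=grab('wrist','w22');print(s['tool_pos']);c=project(m,H,s)[0];print(c);c=c.astype(int)
cv2.imwrite('pics/w22z.png',cv2.resize(im[max(0,c[1]-70):c[1]+70,max(0,c[0]-90):c[0]+90,::-1],None,fx=4.4,fy=4.4,interpolation=cv2.INTER_CUBIC))
"
```

```text
time: 22.35
tool_pos: [0.6619, -0.0317, 0.2961]
tcp_rot: [-2.435, -1.985, 0.001]
wrist_force: [0.8, -0.2, -0.1]
width: 0.646
time: 22.77
tool_pos: [0.6727, -0.1262, 0.2948]
tcp_rot: [-2.439, -1.98, 0.004]
wrist_force: [-0.3, 0.1, 0.7]
width: 0.651
time: 23.02
tool_pos: [0.6735, -0.1212, 0.2956]
tcp_rot: [-2.434, -1.984, 0.001]
wrist_force: [-0.8, 0.4, 0.1]
width: 0.651
[ 0.67347272 -0.12116085  0.29564767]
[177.72168496 227.98991928]
```

View pics/w22z.png

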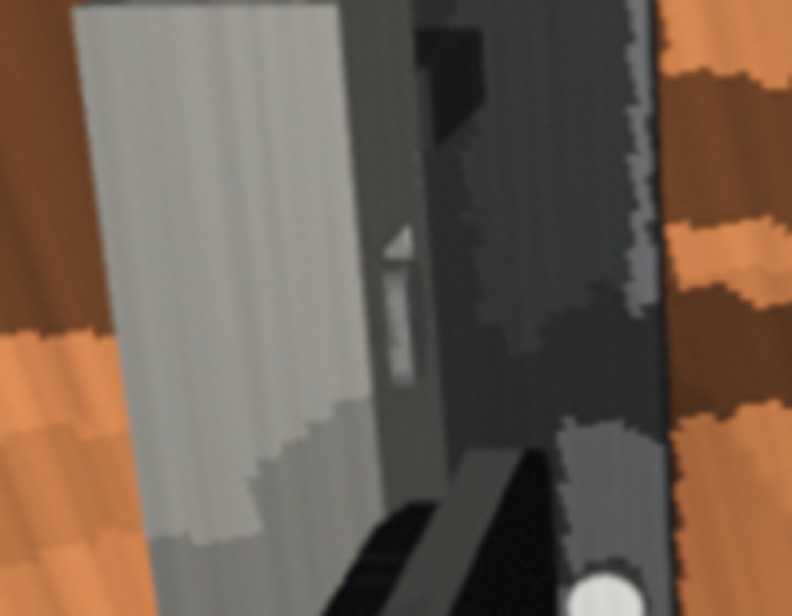

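View pics/w22.png

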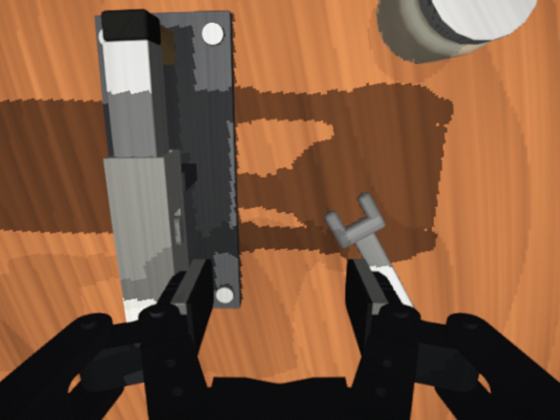

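```bash

python3 -c "
from h import *
d=np.load('pics/w22_d.npy');s=np.load('pics/w22_s.npy',allow_pickle=True).item();m=imaging.camera_model('wrist')
C=cloud(m,d,s);a=np.radians(78.4);u=np.array([np.cos(a),np.sin(a)]);v=np.array([-u[1],u[0]])
o=[.6073,-.0631];x=-(C[...,:2]-o)@u;y=-(C[...,:2]-o)@v;z=C[...,2]
c=(178,228);r0=c[1]-70
for vv in range(r0+44,r0+96,4):
  print(vv,' '.join(f'({x[vv,k]*1e3:.0f},{y[vv,k]*1e3:.1f},{z[vv,k]*1e3:.0f})' for k in range(168,188,2)))
"
```

```text
202 (25,16.6,75) (26,16.0,70) (27,16.4,68) (28,16.3,64) (29,16.0,59) (30,16.5,56) (31,16.5,52) (32,16.5,47) (42,8.1,11) (43,9.3,10)
206 (27,16.1,75) (28,16.2,71) (29,16.3,68) (30,16.3,64) (31,16.7,62) (33,16.1,55) (33,16.5,53) (35,16.6,48) (46,7.7,11) (46,9.2,11)
210 (29,16.5,76) (30,16.5,73) (31,16.1,68) (32,16.2,64) (33,16.6,62) (36,15.2,53) (36,16.3,53) (37,16.6,49) (49,7.6,11) (49,9.0,11)
214 (31,16.4,77) (32,16.4,73) (33,16.5,70) (40,10.8,47) (39,13.7,53) (38,15.1,53) (38,16.4,53) (40,16.3,49) (41,16.7,45) (52,8.5,10)
218 (33,16.4,77) (34,16.2,73) (35,16.4,70) (38,15.0,62) (38,16.1,61) (38,17.1,61) (38,18.5,61) (42,16.4,50) (44,16.1,44) (55,8.4,10)
222 (36,15.8,76) (36,16.4,74) (38,16.3,71) (40,15.2,63) (40,16.5,63) (40,17.3,62) (41,18.0,61) (43,17.7,55) (46,16.1,45) (58,8.1,10)
226 (38,15.8,77) (38,16.4,75) (39,16.7,73) (41,16.5,68) (42,16.4,64) (43,17.4,63) (43,18.4,62) (45,18.0,57) (48,16.6,48) (61,8.0,11)
230 (40,15.6,77) (41,16.0,74) (42,16.4,72) (43,16.5,69) (45,16.1,64) (45,17.5,64) (45,18.2,63) (47,18.0,58) (51,16.5,48) (64,7.8,11)
234 (43,15.1,76) (43,16.1,76) (44,16.0,71) (45,16.6,70) (47,15.9,64) (47,17.1,64) (48,18.0,63) (-28,76.5,265) (54,16.1,47) (67,7.4,10)
238 (45,15.4,78) (45,16.2,76) (46,16.3,73) (48,16.4,70) (50,15.8,64) (50,17.2,65) (50,18.0,63) (52,17.8,59) (56,16.3,49) (58,16.3,44)
242 (48,14.7,76) (47,16.4,78) (48,16.4,74) (50,16.1,70) (53,15.4,63) (53,16.4,63) (52,17.9,64) (54,18.0,60) (58,16.4,50) (60,16.6,46)
246 (50,14.6,76) (50,15.9,77) (50,16.3,75) (52,16.6,72) (56,14.3,60) (56,15.6,61) (57,16.5,60) (58,16.5,55) (60,16.4,50) (62,16.5,46)
250 (52,14.2,76) (52,15.7,77) (53,16.1,75) (54,16.1,71) (56,16.2,67) (58,16.3,64) (59,16.3,60) (62,15.8,54) (63,16.3,51) (65,16.4,46)
```

```bash

python3 -m creep '[{"slide":[0,0,-0.9],"angular":[0,0,0]},{"slide":[0,0,-0.9],"angular":[0,0,0]},{"slide":[0,0,0],"angular":[0,0,0]},{"slide":[0,0,0],"angular":[0,0,0]},{"slide":[0,0,0],"angular":[0,0,0]}]'
python3 -c "
from h import *
s,im,d,m=grab('scene','sceneF')
print(bot.read_state()['wrist_force'],bot.read_state()['time'])"
```

```text
time: 23.48
tool_pos: [0.6736, -0.1211, 0.3411]
tcp_rot: [-2.434, -1.986, 0.0]
wrist_force: [-0.2, -0.1, 0.8]
width: 0.648
[-1.1488738   0.34489383  0.23243288] 23.5333
```

View pics/sceneF.png

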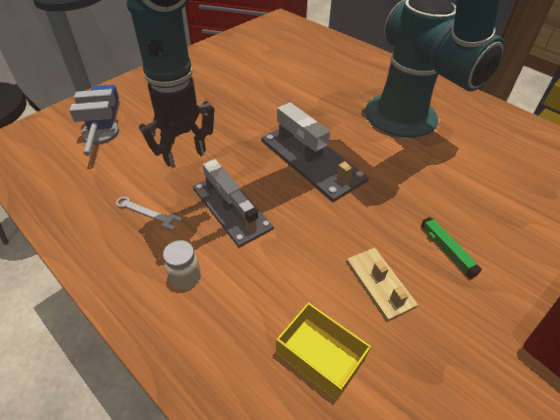

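The last scene view shows the leg in the small socket around (232,195), the gripper clear above it, the stand at (382,282) empty, and the bystanders where they were. I'm handing the job in.

```bash
python3 -c "
from workcell import order
print(order.finish_job())"
```

```text
the job is handed in; nothing more can be done
None
```

The bare steel leg is in the smaller socket with its button snapped out through the side hole. I handed the job in at about 23.5 s.

**What I did:**
- I gripped the leg with one pad on the rear half of the button, which brought it flush, and slid the nose about 37 mm in.
- I then let the rim hold the button and the rest carry the tail, regripped near the tail, levelled the leg and slid it on.
- The sideways force read up to about 4 N near the end of the slide, so I shifted the grip 1 mm to ease it. Wrist readings during the moves stayed under about 6 N.

**Last checks:**
- **Button:** wrist depth showed the button's outer face about 2 mm proud of the socket side, 38 to 55 mm in from the mouth. The leg is therefore about 1 to 1.5 mm deeper than centred, within its ±2 mm play. The 2 mm is less than the nominal 3 mm, probably because the spring pushes the leg across its side clearance.
- **Snap:** I felt no clear click in the force readings. The scene and side pictures were too coarse to show the button, so the close wrist-camera view is the evidence that it snapped.
- **Surroundings:** the gripper was clear of everything, and the jar, wrench, bin and decoys looked unmoved.

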